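# Put the microscope's spare optics away in their drawers

## Robot

A 6-joint arm with a two-finger parallel gripper is mounted at the origin on the work surface. World frame = base frame: x ahead of the robot, y to its left, z up, the work surface at z = 0. Lengths are in m, angles in rad, forces in N, time in s.
With the tool pointing down it reaches from about 0.375 to 0.975 m from the base axis. Payload 3.8 kg.
Tool frame: the origin (TCP) lies on the centre line of the jaws, within the pads' length; the fingertips stand 8 mm ahead of it and the grasp point (between the pads) lies 11 mm behind it; z points along the fingers, y is the direction in which the jaws open and shut (so a half turn about z gives the same grasp; the last joint's range is limited). The gripper opens to 85 mm and grips with 20 to 120 N. Pads are 22 mm wide; open, the fingers measure 114 mm over their backs; the gripper's body (76 mm by 85 mm) begins 54 mm behind the grasp point. The pads swing forward as they close: fully open they stand 13 mm farther back than shut.
Start: joints at [-1.223, 0.264, 1.604, -0, 1.274, -0.037], TCP at [0.253, -0.626, 0.239] pointing down, gripper open.
Joint ranges: [-2.63, 2.63], [-0.94, 2.18], [0.31, 2.57], [-1.31, 4.45], [0, 2.66], [-2.55, 2.55]. Speed limits (rad/s): [2.57, 2.57, 3.14, 3.14, 3.14, 3.14].

## Interface

Orientations are given as a rotation vector (axis times angle).
In Python, from workcell import bot gives the robot as it stands.
- The arm moves only by the tool arm_command, never from a script. Its arguments are lists of equal length, an entry for each row: "slide": the shift along the tool's x, y, z in m, a list of three; "angular": the turn, a rotation vector about the tool's x, y, z in degrees, a list of three; "hand": the finger opening in m, from 0 to 0.0854. A call has exactly 8 rows; each row shifts and turns the pose as measured when the row begins, along the tool's axes as they then stand; what a row does not reach is not made up. A row lasts 1/10 s, in which the tool goes at most 50 mm and 8.59 degrees, less where a joint would pass 70% of its speed; a pose out of reach is approached as far as the arm can. A call is refused whole if a number of a shift passes 0.05 or a number of a turn 8.59, either way. A call with a gripper value outside its range is refused whole. The fingers move at their own pace and stop on an object; "squeeze" is the grip in N (left out, the last holds). Time passes only in rows, so rows that do not move let the fingers close, or fill a call up. It gives the time, the measured TCP pose, the force and the opening at its end, in the units of the state.
- bot.read_state(): the state, without advancing time (a new reading comes with each control period).
- bot.read_camera(name): name is "scene" or "top"; returns the picture (480x640x3 uint8, red, green, blue); there is no depth.
- bot.get_calibration(name): a dict with "fx", "fy", "cx", "cy" (pixels), "R" (3x3) and "t" (3): a world point X has camera coordinates R X + t. Camera axes: x right, y down, z forward; pixel columns grow to the right and rows downward; lengths in m; the calibration is good to about 2 mm. A picture is of the moment at which its call begins. get_calibration takes no time and is no camera call.
- bot.finish_job(): hands the job in, once; it reports no verdict.
The state is a dict: "time": time; "q": joint angles; "joint_vel": joint speeds; "joint_torque": joint torques, N m; "tool_pos": TCP position; "tcp_rot": TCP orientation; "wrist_force": force on the tool from outside, world axes, zero at the start; "torque": the same for the moment, N m; "width": opening from 0.0 (shut) to 1.0 (fully open).
Only numpy, scipy, OpenCV 4.12 (cv2) and the standard library are available. Lean on these libraries where they do the work, as an engineer would, in place of code of your own. Each camera call takes 0.05 s, during which the arm holds its last target.

## Task

Put the four loose microscope parts on the bench away: both objectives, the eyepiece and the filter cube each go into the wooden drawer that already holds a part of its kind, one part to each empty bay. Set each one down gently (do not drop it), standing upright on the felt floor of its bay as it stands now, and leave the parts that are already stored where they are.

Things in the scene. Friction and masses are not known exactly. Their poses are not given: they have to be found in the camera images.
- objective_long: Microscope objective standing on its thread on the bench, lens up: dark barrel, bright foot, thin white ring, bright cone-shaped nose. 58 mm tall; foot 24 mm across, 6 mm high; straight barrel 27 mm across from 6 to 44 mm above its underside (grip here); nose narrows to 11 mm. About 130 g. Origin: centre of its underside; z up along its axis. 
- objective_short: Second, stubbier microscope objective standing likewise: dark barrel, bright foot, white ring, blunt nose with a wide lens. 48 mm tall; foot 24 mm across, 6 mm high; straight barrel 30 mm across from 6 to 41 mm above its underside (grip here); nose 22 mm across at the top. About 110 g. Origin: centre of its underside; z up along its axis. 
- eyepiece: Microscope eyepiece standing on its bright steel tube on the bench: tube 30 mm across, 22 mm high; black head 42 mm across from 22 to 46 mm above its underside (grip here); rubber eyecup 39 mm across up to 52 mm, eye lens on top. About 120 g. Origin: centre of its underside; z up along its axis. 
- filter_cube: A fluorescence filter cube standing on the bench: black rectangular block, 34 mm along its x, 40 mm along its y, 46 mm tall, with a bright screwed plate and a round glass window on top and another window on its -y side. About 90 g. Origin: centre of its underside, z up; it may stand turned by up to 0.6 rad.
- objective_tray: Wooden drawer tray, felt floor, fixed, turned up to 0.2 rad. Origin: centre of underside; x away from its brass pull, y along the row of bays. Rim and dividers 20 mm high, felt 6 mm. For objectives: 80 (x) by 192 mm (y); three bays, each 70 by 58 mm inside, centred at y = -62, 0, +62 mm; walls 5, dividers 4 mm. The +62 bay holds an objective, the other two are empty.
- eyepiece_tray: Wooden drawer tray, felt floor, fixed, turned up to 0.2 rad. Origin: centre of underside; x away from its brass pull, y along the row of bays. Rim and dividers 20 mm high, felt 6 mm. For eyepieces: 80 (x) by 142 mm (y); two bays, each 70 by 64 mm inside, centred at y = -34 and +34 mm; walls 5, divider 4 mm. The +34 bay holds an eyepiece, the other is empty.
- cube_tray: Wooden drawer tray, felt floor, fixed, turned up to 0.2 rad. Origin: centre of underside; x away from its brass pull, y along the row of bays. Rim and dividers 20 mm high, felt 6 mm. For filter cubes: 80 (x) by 142 mm (y); two bays, each 70 by 64 mm inside, centred at y = -34 and +34 mm; walls 5, divider 4 mm. The +34 bay holds a filter cube, the other is empty.
- stored_objective: An objective, same as objective_long, already stored standing in the objective drawer. Origin: centre of its underside; z up along its axis. 
- stored_eyepiece: An eyepiece, same as the loose one, already stored standing in the eyepiece drawer. Origin: centre of its underside; z up along its axis. 
- stored_cube: A filter cube, same as the loose one, already stored standing in the filter-cube drawer. Origin: centre of its underside; z up along its axis. 

How it is judged:
At the end, for the whole second after the job is handed in: The objectives fill the two empty bays of their drawer, one each; eyepiece and cube are in the empty bay of theirs. Each stands on the felt within 0.12 rad of upright, within 28 mm (x) and 20 mm (y; cube 25) of the bay centre, released, at rest. Stored parts are upright, moved under 20 mm (((x of objective_long in the frame of objective_tray between -0.028 and 0.028 m and y of objective_long in the frame of objective_tray between -0.02 and 0.02 m and z of objective_long in the frame of objective_tray between 0.002 and 0.01 m and angle between each of objective_long, objective_short's own z axis and vertical below 0.12 rad and x of objective_short in the frame of objective_tray between -0.028 and 0.028 m and y of objective_short in the frame of objective_tray between -0.082 and -0.042 m and z of objective_short in the frame of objective_tray between 0.002 and 0.01 m) or (x of objective_short in the frame of objective_tray between -0.028 and 0.028 m and y of objective_short in the frame of objective_tray between -0.02 and 0.02 m and z of objective_short in the frame of objective_tray between 0.002 and 0.01 m and angle between each of objective_short, objective_long's own z axis and vertical below 0.12 rad and x of objective_long in the frame of objective_tray between -0.028 and 0.028 m and y of objective_long in the frame of objective_tray between -0.082 and -0.042 m and z of objective_long in the frame of objective_tray between 0.002 and 0.01 m)) and x of eyepiece in the frame of eyepiece_tray between -0.028 and 0.028 m and y of eyepiece in the frame of eyepiece_tray between -0.054 and -0.014 m and z of eyepiece in the frame of eyepiece_tray between 0.002 and 0.01 m and angle between each of eyepiece, filter_cube, stored_objective, stored_eyepiece, stored_cube's own z axis and vertical below 0.12 rad and x of filter_cube in the frame of cube_tray between -0.028 and 0.028 m and y of filter_cube in the frame of cube_tray between -0.059 and -0.009 m and z of filter_cube in the frame of cube_tray between 0.002 and 0.01 m and linear speed of each of objective_long, objective_short, eyepiece, filter_cube below 0.02 m/s and angular speed of each of objective_long, objective_short, eyepiece, filter_cube below 0.2 rad/s and contact force between the fingers and objective_long below 0.1 N and contact force between the fingers and objective_short below 0.1 N and contact force between the fingers and eyepiece below 0.1 N and contact force between the fingers and filter_cube below 0.1 N and distance of each of stored_objective, stored_eyepiece, stored_cube from where it was at the start of the episode below 0.02 m); the robot touches nothing.
It fails at once if one of the four parts is dropped or flung: it moves faster than 0.7 m/s while the fingers do not touch it (a fall of about 25 mm) ((linear speed of objective_long above 0.7 m/s and contact force between the fingers and objective_long below 0.01 N) or (linear speed of objective_short above 0.7 m/s and contact force between the fingers and objective_short below 0.01 N) or (linear speed of eyepiece above 0.7 m/s and contact force between the fingers and eyepiece below 0.01 N) or (linear speed of filter_cube above 0.7 m/s and contact force between the fingers and filter_cube below 0.01 N)).
It fails at once if a part that is already stored is shifted by more than 20 mm or tipped by more than 0.35 rad (distance of any of stored_objective, stored_eyepiece, stored_cube from where it was at the start of the episode above 0.02 m or angle between any of stored_objective, stored_eyepiece, stored_cube's own z axis and vertical above 0.35 rad).
It also fails if it takes over 96 s, if anything falls off the work surface, if the arm or the gripper's body presses on something with over 40 N, if the wrist force passes 120 N, or if a joint passes its speed limit or range.

## Working session

There is one attempt and no reset: what is moved stays moved. The work goes in short steps, Python scripts to look and compute and a tool call to move; the robot and the scene stay as the last step left them, time stands still between calls to the robot, and variables do not carry over. Pictures are saved under pics/ and viewed, and the job is handed in when it is done.

Besides the shell and the picture viewer there is one more tool, called after "Request:" in YAML: its name, and indented under it one key for each argument. arm_command: Moves the arm, as the interface text tells. Its arguments: {"type":"object","properties":{"slide":{"type":"array","items":{"type":"array","items":{"type":"number"}}},"angular":{"type":"array","items":{"type":"array","items":{"type":"number"}}},"hand":{"type":"array","items":{"type":"number"}},"squeeze":{"type":"number"}},"required":["slide","angular","hand"]}

```bash
mkdir -p pics; python3 - <<'E'
from workcell import bot
import cv2,json
s=bot.read_state();print(s)
for n in("top","scene"):
    im=bot.read_camera(n);cv2.imwrite(f"pics/{n}0.png",im[:,:,::-1]);print(n,bot.get_calibration(n))
E
```

```text
{'time': 0.0, 'q': array([-1.22294418e+00,  2.64767435e-01,  1.60539705e+00,  7.73762277e-06,
        1.27370469e+00, -3.69245691e-02]), 'joint_vel': array([-2.28692939e-04, -2.09555384e-03, -9.80227487e-05,  2.00914027e-04,
        9.94531879e-04,  3.15553368e-04]), 'joint_torque': array([-1.99284397e-03, -5.15117526e+01, -3.67312896e+01, -2.31380800e-04,
        1.29561828e-02,  1.13192630e-05]), 'tool_pos': array([ 0.25310017, -0.6249681 ,  0.23793995]), 'tcp_rot': array([-3.08142338e+00, -6.00250482e-01,  5.41828393e-04]), 'wrist_force': array([ 0.48175045, -0.42169231,  0.47738166]), 'torque': array([-0.0551027 ,  0.0217093 ,  0.01706785]), 'width': 1.0015384605212159}
top {'fx': 595.6896087807879, 'fy': 595.6896087807879, 'cx': 316.78377033959384, 'cy': 235.1257562430606, 'R': array([[-0.0113258 , -0.9999166 , -0.00620599],
       [-0.98812493,  0.0121429 , -0.15317203],
       [ 0.15323461,  0.0043975 , -0.98818005]]), 't': array([0.04587841, 0.52484635, 0.99841912])}
scene {'fx': 469.35212349756716, 'fy': 469.35212349756716, 'cx': 324.6782686121677, 'cy': 235.99249308186631, 'R': array([[ 0.1497357 ,  0.98868419,  0.00909872],
       [ 0.78625092, -0.11348751, -0.60739614],
       [-0.59949037,  0.09810276, -0.79434699]]), 't': array([-0.11648419, -0.40165415,  1.09650785])}
```

View pics/top0.png

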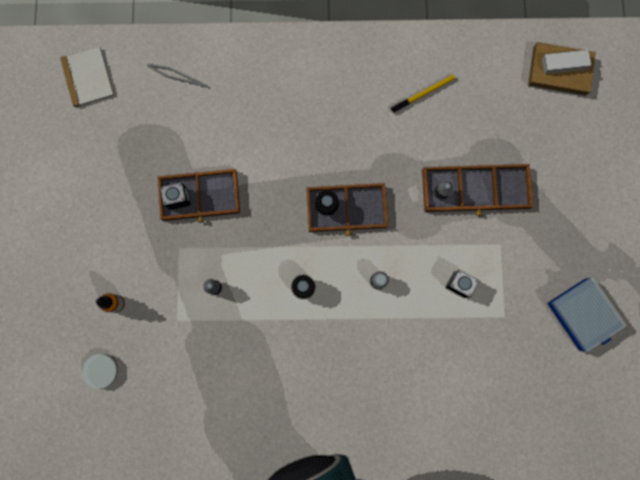

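View pics/scene0.png

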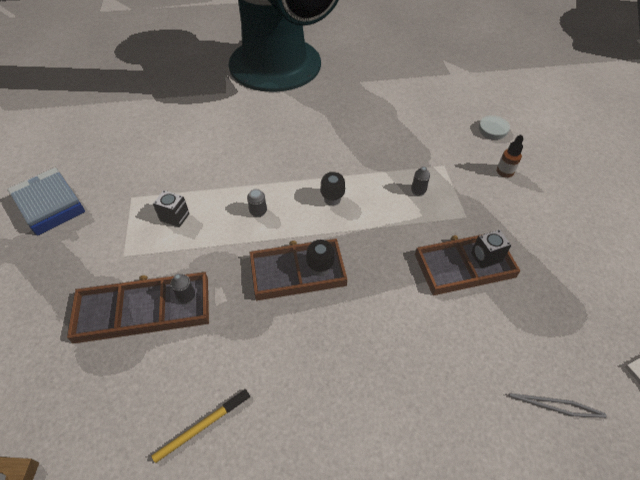

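```bash
python3 - <<'E'
import cv2
im=cv2.imread("pics/top0.png")
a=cv2.resize(im[155:240,150:350],None,fx=4,fy=4,interpolation=cv2.INTER_CUBIC)
b=cv2.resize(im[155:240,350:550],None,fx=4,fy=4,interpolation=cv2.INTER_CUBIC)
c=cv2.resize(im[262:312,190:340],None,fx=5,fy=5,interpolation=cv2.INTER_CUBIC)
d=cv2.resize(im[262:312,350:500],None,fx=5,fy=5,interpolation=cv2.INTER_CUBIC)
cv2.imwrite("pics/z1.png",cv2.convertScaleAbs(cv2.vconcat([cv2.resize(a,(800,340)),]),alpha=1.6))
cv2.imwrite("pics/z2.png",cv2.convertScaleAbs(b,alpha=1.6))
cv2.imwrite("pics/z3.png",cv2.vconcat([c,d]))
E
```

```text
(no output)
```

View pics/z1.png

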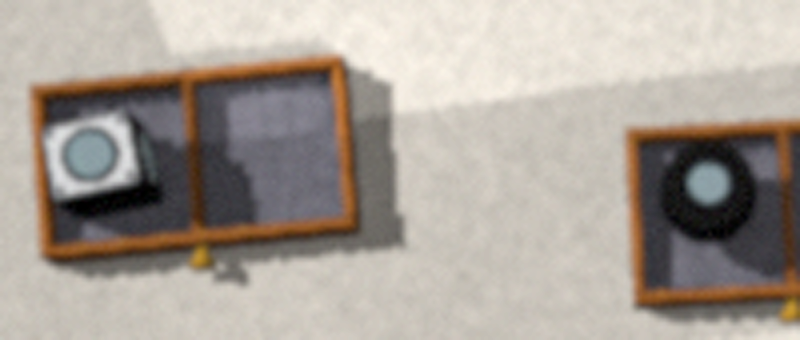

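View pics/z2.png

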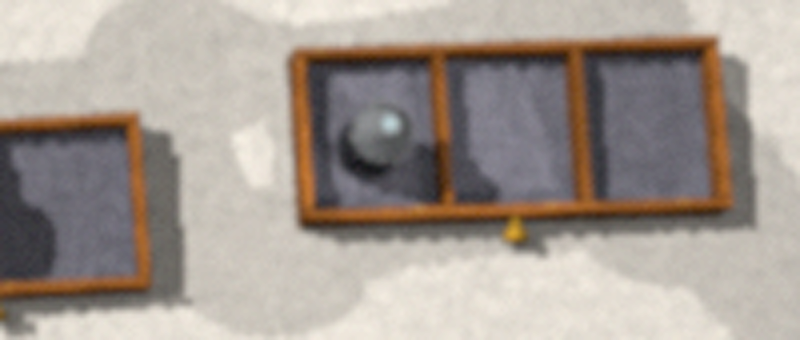

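View pics/z3.png

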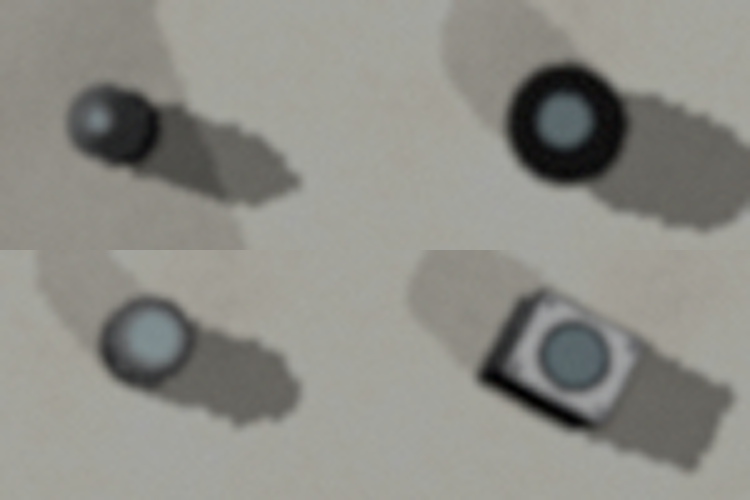

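```bash
cat > h.py <<'E'
import numpy as np,cv2
from workcell import bot
C={n:bot.get_calibration(n) for n in("top","scene")}
def ray(n,u,v,z):
    c=C[n];R=np.array(c["R"]);t=np.array(c["t"]);o=-R.T@t
    d=R.T@np.array([(u-c["cx"])/c["fx"],(v-c["cy"])/c["fy"],1]);return o+d*(z-o[2])/d[2]
def proj(n,X):
    c=C[n];p=np.array(c["R"])@np.array(X)+np.array(c["t"]);return c["fx"]*p[0]/p[2]+c["cx"],c["fy"]*p[1]/p[2]+c["cy"]
E
python3 - <<'E'
from h import *
np.set_printoptions(precision=4,suppress=True)
z=lambda u,v,u0,v0,s:((u+.5)/s-.5+u0,(v+.5)/s-.5+v0)
for n,p,h in [("long",z(97,120,190,262,5),.058),("eye",z(566,121,190,262,5),.052),("short",z(155,87,350,262,5),.048),("cube",z(574,105,350,262,5),.046)]:
    print(n,ray("top",*p,h)[:2])
im=cv2.imread("pics/top0.png");hsv=cv2.cvtColor(im,cv2.COLOR_BGR2HSV)
m=cv2.inRange(hsv,(4,110,60),(18,255,255));m[:155]=0;m[240:]=0;m[:,:150]=0;m[:,550:]=0
cs,_=cv2.findContours(m,cv2.RETR_EXTERNAL,cv2.CHAIN_APPROX_NONE)
for c in cs:
    if cv2.contourArea(c)<500: continue
    W=np.array([ray("top",u,v,.02)[:2] for u,v in c[:,0]]).astype(np.float32)
    (ctr,wh,a)=cv2.minAreaRect(W);print("tray",ctr,wh,a, c[:,0].min(0),c[:,0].max(0))
print("camtop",-np.array(C["top"]["R"]).T@np.array(C["top"]["t"]))
# lines from cube top plate
g=cv2.cvtColor(im,cv2.COLOR_BGR2GRAY)
s=cv2.imread("pics/scene0.png")
ims=[cv2.resize(s[160:230,x:x+60],None,fx=5,fy=5,interpolation=cv2.INTER_CUBIC) for x in (145,230,305,395)]
cv2.imwrite("pics/z4.png",cv2.vconcat([cv2.hconcat(ims[:2]),cv2.hconcat(ims[2:])])[:700])
E
```

```text
long [0.4384 0.2232]
eye [0.4366 0.0644]
short [ 0.4469 -0.0687]
cube [ 0.4392 -0.212 ]
tray (0.5789552927017212, -0.014540590345859528) (0.08033072203397751, 0.14124271273612976) 2.0600779056549072 [307 184] [387 230]
tray (0.6058993339538574, 0.2525399923324585) (0.0806937888264656, 0.14202633500099182) 5.142418384552002 [158 169] [238 219]
tray (0.612221360206604, -0.24971424043178558) (0.08007388561964035, 0.19398728013038635) 1.0155887603759766 [423 165] [532 210]
camtop [0.3661 0.0351 1.0673]
```

View pics/z4.png

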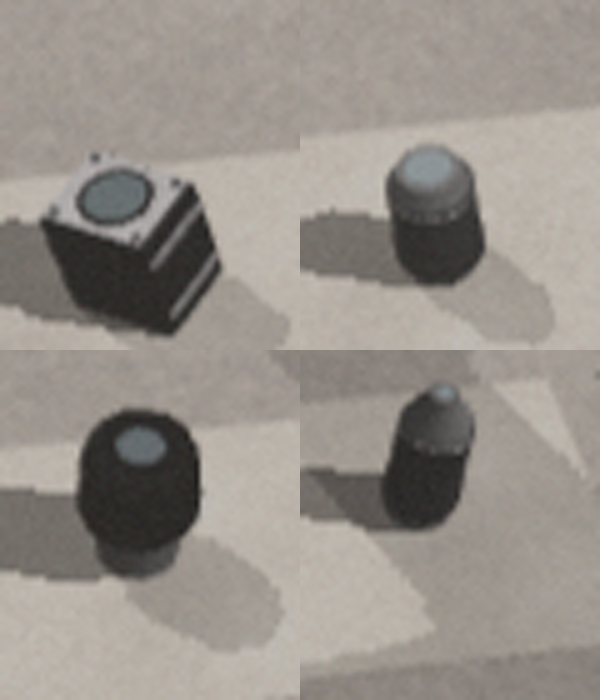

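```bash
python3 - <<'E'
from h import *
np.set_printoptions(precision=4,suppress=True)
z=lambda u,v,u0,v0,s=5:((u+.5)/s-.5+u0,(v+.5)/s-.5+v0)
for n,p,h in [("cube",z(115,197,145,160),.046),("short",z(131,168,230,160),.048),("eye",z(140,96,305,160),.052),("long",z(144,44,395,160),.058)]:
    print(n,ray("scene",*p,h)[:2])
A=[ray("scene",*z(u,v,145,160),.046)[:2] for u,v in((41,222),(138,249),(192,180),(95,152))]
for i in range(4):
    d=A[(i+1)%4]-A[i];print(A[i],np.hypot(*d),np.degrees(np.arctan2(d[1],d[0])))
print(np.mean(A,0))
# top plate mask
im=cv2.imread("pics/top0.png");hsv=cv2.cvtColor(im,cv2.COLOR_BGR2HSV)
for n,p in(("top",[(545,42),(640,100),(588,176),(500,116)]),):
    B=[ray(n,*z(u,v,350,262),.046)[:2] for u,v in p]
    for i in range(4):
        d=B[(i+1)%4]-B[i];print(B[i],np.hypot(*d),np.degrees(np.arctan2(d[1],d[0])))
    print(np.mean(B,0))
# tray centre in scene
s=cv2.imread("pics/scene0.png");hsv=cv2.cvtColor(s,cv2.COLOR_BGR2HSV)
m=cv2.inRange(hsv,(4,110,40),(18,255,255));m[:230]=0;m[350:]=0
cs,_=cv2.findContours(m,cv2.RETR_EXTERNAL,cv2.CHAIN_APPROX_NONE)
for c in cs:
    if cv2.contourArea(c)<500: continue
    W=np.array([ray("scene",u,v,.02)[:2] for u,v in c[:,0]]).astype(np.float32)
    print("tray",cv2.minAreaRect(W))
T={"obj":((.6122,-.2497),1.0),"eye":((.5790,-.0145),2.06),"cube":((.6059,.2525),5.14)}
E
```

```text
cube [ 0.438  -0.2118]
short [ 0.4474 -0.0667]
eye [0.4364 0.0649]
long [0.4397 0.2227]
[ 0.4457 -0.2352] 0.03584007476501068 62.86292104073374
[ 0.4621 -0.2033] 0.032607141506116995 149.84996057154189
[ 0.4339 -0.1869] 0.03694347969459918 -118.21392029623934
[ 0.4164 -0.2195] 0.03326208161747889 -28.19997603598915
[ 0.4395 -0.2112]
[ 0.4609 -0.2031] 0.03748027654141071 -122.76758815752588
[ 0.4406 -0.2346] 0.03198880633828935 143.41971841325048
[ 0.415  -0.2156] 0.03570621835881718 54.4064196724945
[ 0.4357 -0.1865] 0.0301591776356121 -33.35579437315135
[ 0.4381 -0.21  ]
tray ((0.6154467463493347, -0.24886223673820496), (0.09583411365747452, 0.19410330057144165), 0.9870774745941162)
tray ((0.5824809670448303, -0.013789378106594086), (0.09675224870443344, 0.14077939093112946), 2.3147599697113037)
tray ((0.6087576746940613, 0.25310489535331726), (0.09528273344039917, 0.14117267727851868), 5.236337661743164)
```

```bash
cat > plan.py <<'E'
# usage: plan.py x y z psi_deg nrows : rows to reach the pose, with yaw interpolated
import sys
from h import *
from scipy.spatial.transform import Rotation as Ro
s=bot.read_state();p=np.array(s["tool_pos"]);R=Ro.from_rotvec(s["tcp_rot"]).as_matrix()
psi=np.degrees(np.arctan2(R[1,1],R[0,1]))
print("t %.2f p"%s["time"],p.round(4),"psi %.1f"%psi,"tilt %.2f"%np.degrees(np.arccos(-R[2,2])),"w %.4f"%(s["width"]*.0854),"F",np.round(s["wrist_force"],1),"q",np.round(s["q"],2),"ztool",R[:,2].round(4))
if len(sys.argv)>1:
    x,y,z,ps,n=map(float,sys.argv[1:6]);n=int(n)
    d=np.array([x,y,z])-p;dp=(ps-psi+180)%360-180
    print("world d",d.round(4),"dpsi %.1f"%dp,"| tool-frame total",(R.T@d).round(4))
    for i in range(n):
        a=np.radians(psi+dp*i/n);Y=np.array([np.cos(a),np.sin(a),0]);X=np.array([-np.sin(a),np.cos(a),0])
        st=d/n;print([round(float(st@X),3),round(float(st@Y),3),round(float(-st[2]),3)],[0,0,round(-dp/n,1)])
E
python3 plan.py .439 -.212 .20 -30 12
```

```text
t 0.10 p [ 0.2532 -0.625   0.2381] psi -68.0 tilt 0.12 w 0.0856 F [-0.3  0.6 -0.4] q [-1.22  0.26  1.61  0.    1.27 -0.04] ztool [-7.0e-04  1.9e-03 -1.0e+00]
world d [ 0.1858  0.413  -0.0381] dpsi 38.0 | tool-frame total [ 0.3273 -0.313   0.0387]
[0.027, -0.026, 0.003] [0, 0, np.float64(-3.2)]
[0.029, -0.025, 0.003] [0, 0, np.float64(-3.2)]
[0.03, -0.023, 0.003] [0, 0, np.float64(-3.2)]
[0.031, -0.021, 0.003] [0, 0, np.float64(-3.2)]
[0.032, -0.019, 0.003] [0, 0, np.float64(-3.2)]
[0.033, -0.018, 0.003] [0, 0, np.float64(-3.2)]
[0.034, -0.016, 0.003] [0, 0, np.float64(-3.2)]
[0.035, -0.014, 0.003] [0, 0, np.float64(-3.2)]
[0.036, -0.012, 0.003] [0, 0, np.float64(-3.2)]
[0.036, -0.01, 0.003] [0, 0, np.float64(-3.2)]
[0.037, -0.008, 0.003] [0, 0, np.float64(-3.2)]
[0.037, -0.006, 0.003] [0, 0, np.float64(-3.2)]
```

Request:
arm_command:
  slide:
    - [0.027,-0.026,0.003]
    - [0.029,-0.025,0.003]
    - [0.03,-0.023,0.003]
    - [0.031,-0.021,0.003]
    - [0.032,-0.019,0.003]
    - [0.033,-0.018,0.003]
    - [0.034,-0.016,0.003]
    - [0.035,-0.014,0.003]
  angular:
    - [0,0,-3.2]
    - [0,0,-3.2]
    - [0,0,-3.2]
    - [0,0,-3.2]
    - [0,0,-3.2]
    - [0,0,-3.2]
    - [0,0,-3.2]
    - [0,0,-3.2]
  hand: [0.065,0.065,0.065,0.065,0.065,0.065,0.065,0.065]
  squeeze: 40

```text
time: 0.9
tool_pos: [0.3736, -0.3419, 0.2086]
tcp_rot: [-2.861, -1.279, 0.002]
wrist_force: [1.3, 0.7, 1.0]
width: 0.765
```

```bash
sed -i 's/round(-dp\/n,1)/float(round(-dp\/n,1))/' plan.py; python3 plan.py .439 -.212 .15 -31 7
```

```text
t 0.90 p [ 0.3736 -0.3419  0.2086] psi -41.8 tilt 0.43 w 0.0653 F [1.3 0.7 1. ] q [-0.79 -0.03  1.99  0.    1.19 -0.06] ztool [-0.0043  0.0062 -1.    ]
world d [ 0.0654  0.1299 -0.0586] dpsi 10.8 | tool-frame total [ 0.1403 -0.0375  0.0591]
[0.02, -0.005, 0.008] [0, 0, -1.5]
[0.02, -0.005, 0.008] [0, 0, -1.5]
[0.02, -0.004, 0.008] [0, 0, -1.5]
[0.02, -0.004, 0.008] [0, 0, -1.5]
[0.021, -0.003, 0.008] [0, 0, -1.5]
[0.021, -0.003, 0.008] [0, 0, -1.5]
[0.021, -0.002, 0.008] [0, 0, -1.5]
```

Request:
arm_command:
  slide:
    - [0.02,-0.005,0.008]
    - [0.02,-0.005,0.008]
    - [0.02,-0.004,0.008]
    - [0.02,-0.004,0.008]
    - [0.021,-0.003,0.008]
    - [0.021,-0.003,0.008]
    - [0.019,-0.002,0.006]
    - [0,0,0]
  angular:
    - [0,0,-1.5]
    - [0,0,-1.5]
    - [0,0,-1.5]
    - [0,0,-1.5]
    - [0,0,-1.5]
    - [0,0,-1.5]
    - [0,0,-1.5]
    - [0,0,0]
  hand: [0.065,0.065,0.065,0.065,0.065,0.065,0.065,0.065]

```text
time: 1.7
tool_pos: [0.4377, -0.2009, 0.1497]
tcp_rot: [-2.716, -1.552, 0.004]
wrist_force: [-0.7, 1.1, -0.8]
width: 0.762
```

```bash
cat >> plan.py <<'E'
    a=np.radians(ps);Rt=np.array([[-np.sin(a),np.cos(a),0],[np.cos(a),np.sin(a),0],[0,0,-1]]).T
    print("rotvec to go (tool, deg)",np.degrees(Ro.from_matrix(R.T@Rt).as_rotvec()).round(2))
E
python3 plan.py .439 -.2115 .025 -31 7
python3 - <<'E'
from h import *
im=bot.read_camera("top");cv2.imwrite("pics/t1.png",cv2.resize(im[220:330,380:560,::-1],None,fx=4,fy=4))
im=bot.read_camera("scene");cv2.imwrite("pics/s1.png",im[:,:,::-1])
E
```

```text
t 1.70 p [ 0.4377 -0.2009  0.1497] psi -30.5 tilt 0.80 w 0.0651 F [-0.7  1.1 -0.8] q [-0.49 -0.02  2.09  0.01  1.08  0.04] ztool [-0.0092  0.0106 -0.9999]
world d [ 0.0013 -0.0106 -0.1247] dpsi -0.5 | tool-frame total [-0.009   0.0081  0.1245]
[-0.001, 0.001, 0.018] [0, 0, 0.1]
[-0.001, 0.001, 0.018] [0, 0, 0.1]
[-0.001, 0.001, 0.018] [0, 0, 0.1]
[-0.001, 0.001, 0.018] [0, 0, 0.1]
[-0.001, 0.001, 0.018] [0, 0, 0.1]
[-0.001, 0.001, 0.018] [0, 0, 0.1]
[-0.001, 0.001, 0.018] [0, 0, 0.1]
rotvec to go (tool, deg) [-0.76 -0.25  0.51]
```

View pics/s1.png

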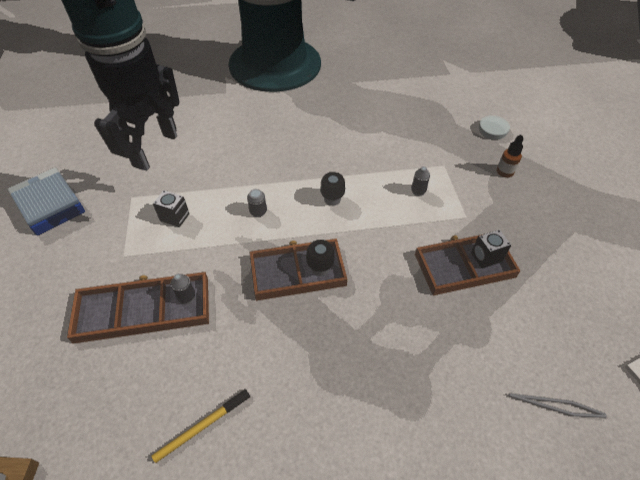

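Request:
arm_command:
  slide:
    - [-0.003,0.003,0.01]
    - [-0.003,0.003,0.01]
    - [-0.002,0.001,0.01]
    - [-0.001,0.001,0.01]
    - [0,0,0.01]
    - [0,0,0.01]
    - [0,0,0.005]
    - [0,0,0]
  angular:
    - [-0.3,-0.1,0.2]
    - [-0.3,-0.1,0.2]
    - [-0.1,-0.05,0.1]
    - [0,0,0]
    - [0,0,0]
    - [0,0,0]
    - [0,0,0]
    - [0,0,0]
  hand: [0.065,0.065,0.065,0.065,0.065,0.065,0.065,0.065]

```text
time: 2.6
tool_pos: [0.4383, -0.2188, 0.0793]
tcp_rot: [2.739, 1.535, -0.002]
wrist_force: [-0.8, -0.9, 0.1]
width: 0.76
```

```bash
python3 plan.py .439 -.2115 .025 -31 5
python3 - <<'E'
from h import *
im=bot.read_camera("scene");cv2.imwrite("pics/s2.png",cv2.resize(im[80:240,60:300,::-1],None,fx=3,fy=3))
E
```

```text
t 2.60 p [ 0.4383 -0.2188  0.0793] psi -31.4 tilt 0.14 w 0.0649 F [-0.8 -0.9  0.1] q [-0.51  0.08  2.14 -0.    0.92  0.04] ztool [-4.0e-04 -2.4e-03 -1.0e+00]
world d [ 0.0007  0.0073 -0.0543] dpsi 0.4 | tool-frame total [ 0.0067 -0.0033  0.0543]
[0.001, -0.001, 0.011] [0, 0, -0.1]
[0.001, -0.001, 0.011] [0, 0, -0.1]
[0.001, -0.001, 0.011] [0, 0, -0.1]
[0.001, -0.001, 0.011] [0, 0, -0.1]
[0.001, -0.001, 0.011] [0, 0, -0.1]
rotvec to go (tool, deg) [ 0.05  0.13 -0.45]
```

View pics/s2.png

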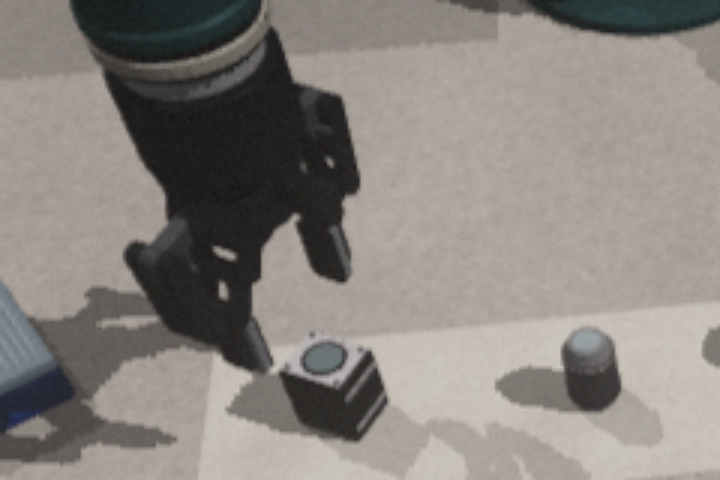

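```bash
python3 plan.py .4385 -.2115 .025 -31 5
python3 - <<'E'
from h import *
u,v=proj("scene",(.4383,-.2188,.0713));print((u-60)*3,(v-80)*3)
E
```

```text
t 2.65 p [ 0.4384 -0.2188  0.0796] psi -31.4 tilt 0.15 w 0.0648 F [-0.3  0.2 -0.4] q [-0.51  0.08  2.14 -0.    0.92  0.04] ztool [-1.0e-04 -2.6e-03 -1.0e+00]
world d [ 0.0001  0.0073 -0.0546] dpsi 0.4 | tool-frame total [ 0.0064 -0.0039  0.0546]
[0.001, -0.001, 0.011] [0, 0, -0.1]
[0.001, -0.001, 0.011] [0, 0, -0.1]
[0.001, -0.001, 0.011] [0, 0, -0.1]
[0.001, -0.001, 0.011] [0, 0, -0.1]
[0.001, -0.001, 0.011] [0, 0, -0.1]
rotvec to go (tool, deg) [ 0.07  0.13 -0.45]
297.38936842164685 327.26182544738754
```

Request:
arm_command:
  slide:
    - [0.003,-0.002,0.006]
    - [0.003,-0.002,0.006]
    - [0,0,0.006]
    - [0,0,0.006]
    - [0,0,0.006]
    - [0,0,0.006]
    - [0,0,0]
    - [0,0,0]
  angular:
    - [0,0,-0.2]
    - [0,0,-0.2]
    - [0,0,0]
    - [0,0,0]
    - [0,0,0]
    - [0,0,0]
    - [0,0,0]
    - [0,0,0]
  hand: [0.065,0.065,0.065,0.065,0.065,0.065,0.065,0.065]

```text
time: 3.45
tool_pos: [0.4394, -0.2112, 0.0416]
tcp_rot: [2.73, 1.546, -0.0]
wrist_force: [0.1, -0.1, 0.5]
width: 0.757
```

```bash
python3 plan.py .4385 -.2115 .025 -31 2|sed '3,4d'
```

```text
t 3.45 p [ 0.4394 -0.2112  0.0416] psi -30.9 tilt 0.25 w 0.0646 F [ 0.1 -0.1  0.5] q [-0.5   0.13  2.17 -0.    0.84  0.04] ztool [ 0.0022 -0.0038 -1.    ]
world d [-0.0009 -0.0003 -0.0166] dpsi -0.1 | tool-frame total [-0.0007 -0.0007  0.0166]
rotvec to go (tool, deg) [0.22 0.12 0.05]
```

Request:
arm_command:
  slide:
    - [0,0,0.005]
    - [0,0,0.005]
    - [0,0,0.005]
    - [0,0,0]
    - [0,0,0]
    - [0,0,0]
    - [0,0,0]
    - [0,0,0]
  angular:
    - [0.1,0,0]
    - [0.1,0,0]
    - [0,0,0]
    - [0,0,0]
    - [0,0,0]
    - [0,0,0]
    - [0,0,0]
    - [0,0,0]
  hand: [0.065,0.065,0.065,0.065,0.05,0.025,0.025,0.025]

```text
time: 4.25
tool_pos: [0.4401, -0.2118, 0.026]
tcp_rot: [2.732, 1.547, -0.002]
wrist_force: [0.2, 1.8, -0.4]
width: 0.39
```

```bash
python3 plan.py .4385 -.2115 .025 -31 2|sed '3,4d'
```

```text
t 4.25 p [ 0.4401 -0.2118  0.026 ] psi -31.0 tilt 0.15 w 0.0333 F [ 0.2  1.8 -0.4] q [-0.5   0.15  2.18 -0.    0.81  0.04] ztool [ 3.0e-04 -2.6e-03 -1.0e+00]
world d [-0.0016  0.0003 -0.001 ] dpsi -0.0 | tool-frame total [-0.0006 -0.0016  0.001 ]
rotvec to go (tool, deg) [0.09 0.12 0.03]
```

Request:
arm_command:
  slide:
    - [0,0,0]
    - [0,0,-0.005]
    - [0,0,-0.01]
    - [0,0,-0.015]
    - [0,0,-0.02]
    - [0,0,-0.02]
    - [0,0,-0.015]
    - [0,0,0]
  angular:
    - [0,0,0]
    - [0,0,0]
    - [0,0,0]
    - [0,0,0]
    - [0,0,0]
    - [0,0,0]
    - [0,0,0]
    - [0,0,0]
  hand: [0.025,0.025,0.025,0.025,0.025,0.025,0.025,0.025]

```text
time: 5.05
tool_pos: [0.4397, -0.2113, 0.1173]
tcp_rot: [2.732, 1.547, -0.002]
wrist_force: [0.9, -0.3, -0.8]
width: 0.39
```

```bash
python3 plan.py .609 .2186 .12 5 14
```

```text
t 5.05 p [ 0.4397 -0.2113  0.1173] psi -31.0 tilt 0.15 w 0.0333 F [ 0.9 -0.3 -0.8] q [-0.5   0.02  2.12 -0.    1.    0.04] ztool [ 3.0e-04 -2.6e-03 -1.0e+00]
world d [0.1693 0.4299 0.0027] dpsi 36.0 | tool-frame total [ 0.4557 -0.076  -0.0037]
[0.033, -0.005, -0.0] [0, 0, -2.6]
[0.033, -0.004, -0.0] [0, 0, -2.6]
[0.033, -0.002, -0.0] [0, 0, -2.6]
[0.033, -0.001, -0.0] [0, 0, -2.6]
[0.033, 0.0, -0.0] [0, 0, -2.6]
[0.033, 0.002, -0.0] [0, 0, -2.6]
[0.033, 0.003, -0.0] [0, 0, -2.6]
[0.033, 0.005, -0.0] [0, 0, -2.6]
[0.032, 0.006, -0.0] [0, 0, -2.6]
[0.032, 0.008, -0.0] [0, 0, -2.6]
[0.032, 0.009, -0.0] [0, 0, -2.6]
[0.031, 0.011, -0.0] [0, 0, -2.6]
[0.031, 0.012, -0.0] [0, 0, -2.6]
[0.03, 0.013, -0.0] [0, 0, -2.6]
rotvec to go (tool, deg) [  0.05   0.15 -35.97]
```

Request:
arm_command:
  slide:
    - [0.02,-0.004,-0.001]
    - [0.03,-0.004,-0.001]
    - [0.033,-0.002,-0.001]
    - [0.033,-0.001,-0.001]
    - [0.033,0,-0.001]
    - [0.033,0.002,-0.001]
    - [0.033,0.003,-0.001]
    - [0.033,0.005,-0.001]
  angular:
    - [0,0,-2.0]
    - [0,0,-2.6]
    - [0,0,-2.6]
    - [0,0,-2.6]
    - [0,0,-2.6]
    - [0,0,-2.6]
    - [0,0,-2.6]
    - [0,0,-2.6]
  hand: [0.025,0.025,0.025,0.025,0.025,0.025,0.025,0.025]

```text
time: 5.85
tool_pos: [0.5311, 0.0252, 0.1235]
tcp_rot: [2.411, 2.008, -0.005]
wrist_force: [0.4, 0.2, -1.1]
width: 0.393
```

```bash
python3 plan.py .609 .2186 .12 5 7
```

```text
t 5.85 p [0.5311 0.0252 0.1235] psi -10.4 tilt 0.29 w 0.0336 F [ 0.4  0.2 -1.1] q [ 0.    0.1   2.03 -0.01  1.02  0.19] ztool [-1.0e-04 -5.1e-03 -1.0e+00]
world d [ 0.0779  0.1934 -0.0035] dpsi 15.4 | tool-frame total [0.2043 0.0416 0.0025]
[0.029, 0.006, 0.0] [0, 0, -2.2]
[0.029, 0.007, 0.0] [0, 0, -2.2]
[0.029, 0.008, 0.0] [0, 0, -2.2]
[0.028, 0.009, 0.0] [0, 0, -2.2]
[0.028, 0.01, 0.0] [0, 0, -2.2]
[0.028, 0.011, 0.0] [0, 0, -2.2]
[0.027, 0.012, 0.0] [0, 0, -2.2]
rotvec to go (tool, deg) [ 1.000e-02  2.900e-01 -1.544e+01]
```

Request:
arm_command:
  slide:
    - [0.032,0.006,0]
    - [0.032,0.007,0]
    - [0.032,0.008,0]
    - [0.03,0.008,0]
    - [0.025,0.007,0]
    - [0.017,0.005,0]
    - [0.01,0.003,0]
    - [0,0,0]
  angular:
    - [0,0,-2.5]
    - [0,0,-2.5]
    - [0,0,-2.5]
    - [0,0,-2.5]
    - [0,0,-2]
    - [0,0,-1.5]
    - [0,0,-0.8]
    - [0,0,0]
  hand: [0.025,0.025,0.025,0.025,0.025,0.025,0.025,0.025]

```text
time: 6.65
tool_pos: [0.5875, 0.2105, 0.1179]
tcp_rot: [2.126, 2.313, -0.013]
wrist_force: [0.4, 0.1, -1.1]
width: 0.394
```

```bash

python3 - <<'E'
from h import *
im=bot.read_camera("scene");cv2.imwrite("pics/s3.png",cv2.resize(im[100:340,340:640,::-1],None,fx=2.5,fy=2.5))
E
python3 plan.py .609 .2186 .033 5 7
```

```text
t 6.70 p [0.5872 0.2097 0.1177] psi 4.8 tilt 0.50 w 0.0337 F [ 0.7 -0.4 -1.7] q [ 0.31  0.27  1.83 -0.01  1.05  0.22] ztool [-0.0056 -0.0067 -1.    ]
world d [ 0.0218  0.0089 -0.0847] dpsi 0.2 | tool-frame total [0.0076 0.023  0.0846]
[0.001, 0.003, 0.012] [0, 0, -0.0]
[0.001, 0.003, 0.012] [0, 0, -0.0]
[0.001, 0.003, 0.012] [0, 0, -0.0]
[0.001, 0.003, 0.012] [0, 0, -0.0]
[0.001, 0.003, 0.012] [0, 0, -0.0]
[0.001, 0.003, 0.012] [0, 0, -0.0]
[0.001, 0.003, 0.012] [0, 0, -0.0]
rotvec to go (tool, deg) [-0.35  0.36 -0.22]
```

View pics/s3.png

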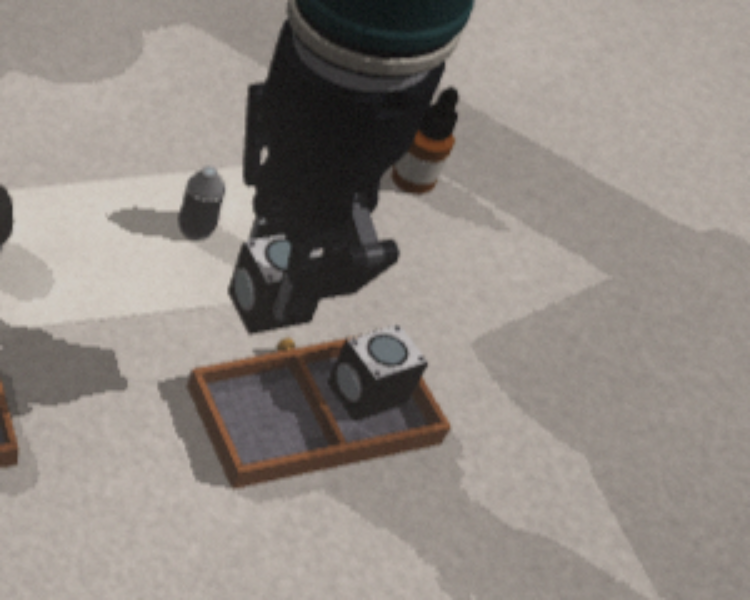

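Request:
arm_command:
  slide:
    - [0.003,0.008,0.006]
    - [0.003,0.008,0.008]
    - [0.001,0.005,0.01]
    - [0,0,0.01]
    - [0,0,0.01]
    - [0,0,0.006]
    - [0,0,0]
    - [0,0,0]
  angular:
    - [-0.2,0.2,0]
    - [-0.1,0.1,0]
    - [0,0,0]
    - [0,0,0]
    - [0,0,0]
    - [0,0,0]
    - [0,0,0]
    - [0,0,0]
  hand: [0.025,0.025,0.025,0.025,0.025,0.025,0.025,0.025]

```text
time: 7.5
tool_pos: [0.6075, 0.2137, 0.0609]
tcp_rot: [-2.132, -2.305, 0.009]
wrist_force: [0.4, -0.4, -0.4]
width: 0.388
```

```bash
python3 plan.py .609 .2186 .032 5 2|sed 3,4d
```

```text
t 7.50 p [0.6075 0.2137 0.0609] psi 4.5 tilt 0.34 w 0.0331 F [ 0.4 -0.4 -0.4] q [ 0.3   0.37  1.82 -0.    0.96  0.22] ztool [-0.0049 -0.0032 -1.    ]
world d [ 0.0015  0.0049 -0.0289] dpsi 0.5 | tool-frame total [0.0049 0.002  0.0288]
rotvec to go (tool, deg) [-0.3   0.16 -0.55]
```

Request:
arm_command:
  slide:
    - [0.002,0.001,0.006]
    - [0.002,0.001,0.006]
    - [0.001,0,0.005]
    - [0,0,0.004]
    - [0,0,0.002]
    - [0,0,0]
    - [0,0,0]
    - [0,0,0]
  angular:
    - [-0.2,0.1,0]
    - [-0.1,0.1,0]
    - [0,0,0]
    - [0,0,0]
    - [0,0,0]
    - [0,0,0]
    - [0,0,0]
    - [0,0,0]
  hand: [0.025,0.025,0.025,0.025,0.025,0.025,0.025,0.025]

```text
time: 8.3
tool_pos: [0.6099, 0.22, 0.0373]
tcp_rot: [2.132, 2.306, 0.005]
wrist_force: [0.1, -0.4, -1.3]
width: 0.39
```

```bash
python3 plan.py .609 .2186 .032 5 2|sed 3,4d
```

```text
t 8.30 p [0.6099 0.22   0.0373] psi 4.5 tilt 0.18 w 0.0333 F [ 0.1 -0.4 -1.3] q [0.31 0.4  1.83 0.   0.91 0.23] ztool [ 0.0027  0.0017 -1.    ]
world d [-0.0009 -0.0014 -0.0053] dpsi 0.5 | tool-frame total [-0.0013 -0.001   0.0053]
rotvec to go (tool, deg) [ 0.16 -0.08 -0.5 ]
```

Request:
arm_command:
  slide:
    - [0,0,0.002]
    - [0,0,0.002]
    - [0,0,0.001]
    - [0,0,0.001]
    - [0,0,0]
    - [0,0,0]
    - [0,0,0]
    - [0,0,0]
  angular:
    - [0.1,0,0]
    - [0,0,0]
    - [0,0,0]
    - [0,0,0]
    - [0,0,0]
    - [0,0,0]
    - [0,0,0]
    - [0,0,0]
  hand: [0.025,0.025,0.025,0.025,0.025,0.025,0.025,0.025]

```text
time: 9.1
tool_pos: [0.6108, 0.2202, 0.032]
tcp_rot: [2.133, 2.306, 0.005]
wrist_force: [0.1, -0.6, -0.6]
width: 0.389
```

```bash
python3 plan.py .609 .2186 .032 5 2|sed 3,4d
```

```text
t 9.10 p [0.6108 0.2202 0.032 ] psi 4.5 tilt 0.20 w 0.0332 F [ 0.1 -0.6 -0.6] q [0.31 0.41 1.83 0.   0.9  0.23] ztool [ 0.0026  0.0023 -1.    ]
world d [-0.0018 -0.0016  0.    ] dpsi 0.5 | tool-frame total [-0.0015 -0.0019 -0.    ]
rotvec to go (tool, deg) [ 0.16 -0.12 -0.52]
```

Request:
arm_command:
  slide:
    - [0,0,0.001]
    - [0,0,0.001]
    - [0,0,0]
    - [0,0,0]
    - [0,0,0]
    - [0,0,0]
    - [0,0,0]
    - [0,0,0]
  angular:
    - [0,0,0]
    - [0,0,0]
    - [0,0,0]
    - [0,0,0]
    - [0,0,0]
    - [0,0,0]
    - [0,0,0]
    - [0,0,0]
  hand: [0.025,0.025,0.025,0.025,0.038,0.045,0.055,0.055]

```text
time: 9.9
tool_pos: [0.6113, 0.2204, 0.0318]
tcp_rot: [2.132, 2.306, 0.006]
wrist_force: [-0.0, 0.1, -0.4]
width: 0.644
```

```bash
python3 plan.py .609 .2186 .032 5 2|sed 3,4d
```

```text
t 9.90 p [0.6113 0.2204 0.0318] psi 4.5 tilt 0.24 w 0.0550 F [-0.   0.1 -0.4] q [0.31 0.41 1.83 0.   0.9  0.23] ztool [ 0.0033  0.0025 -1.    ]
world d [-0.0023 -0.0018  0.0002] dpsi 0.5 | tool-frame total [-0.0016 -0.0024 -0.0002]
rotvec to go (tool, deg) [ 0.2  -0.12 -0.52]
```

Request:
arm_command:
  slide:
    - [0,0,-0.005]
    - [0,0,-0.01]
    - [0,0,-0.015]
    - [0,0,-0.02]
    - [0,0,-0.02]
    - [0,0,-0.02]
    - [0,0,-0.01]
    - [0,0,0]
  angular:
    - [0,0,0]
    - [0,0,0]
    - [0,0,0]
    - [0,0,0]
    - [0,0,0]
    - [0,0,0]
    - [0,0,0]
    - [0,0,0]
  hand: [0.055,0.055,0.055,0.055,0.055,0.055,0.055,0.055]

```text
time: 10.7
tool_pos: [0.6124, 0.2207, 0.1431]
tcp_rot: [2.131, 2.304, 0.013]
wrist_force: [-0.3, -0.7, -0.8]
width: 0.646
```

```bash
python3 plan.py .439 .223 .10 5 7
python3 - <<'E'
from h import *
im=bot.read_camera("scene");cv2.imwrite("pics/s4.png",cv2.resize(im[100:340,340:640,::-1],None,fx=2.5,fy=2.5))
E
```

```text
t 10.70 p [0.6124 0.2207 0.1431] psi 4.5 tilt 0.52 w 0.0551 F [-0.3 -0.7 -0.8] q [0.31 0.29 1.76 0.   1.09 0.23] ztool [ 0.0082  0.0041 -1.    ]
world d [-0.1734  0.0023 -0.0431] dpsi 0.5 | tool-frame total [ 0.0158 -0.173   0.0417]
[0.002, -0.025, 0.006] [0, 0, -0.1]
[0.002, -0.025, 0.006] [0, 0, -0.1]
[0.002, -0.025, 0.006] [0, 0, -0.1]
[0.002, -0.025, 0.006] [0, 0, -0.1]
[0.002, -0.025, 0.006] [0, 0, -0.1]
[0.002, -0.025, 0.006] [0, 0, -0.1]
[0.002, -0.025, 0.006] [0, 0, -0.1]
rotvec to go (tool, deg) [ 0.49 -0.19 -0.51]
```

View pics/s4.png

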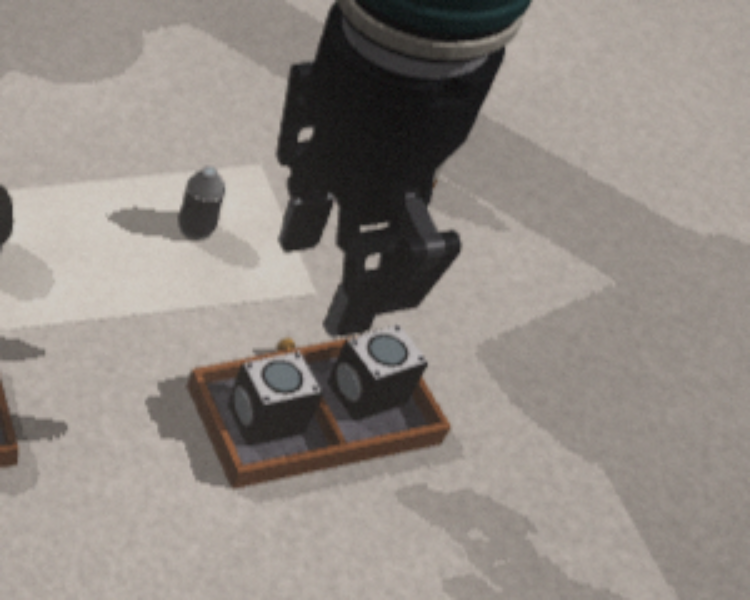

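Request:
arm_command:
  slide:
    - [0.001,-0.02,0.004]
    - [0.001,-0.03,0.005]
    - [0.001,-0.032,0.006]
    - [0.001,-0.032,0.006]
    - [0.001,-0.025,0.006]
    - [0.001,-0.015,0.004]
    - [0,-0.006,0]
    - [0,0,0]
  angular:
    - [0.2,-0.1,0]
    - [0.2,-0.1,0]
    - [0.1,0,0]
    - [0,0,0]
    - [0,0,0]
    - [0,0,0]
    - [0,0,0]
    - [0,0,0]
  hand: [0.055,0.055,0.055,0.055,0.055,0.055,0.055,0.055]

```text
time: 11.55
tool_pos: [0.4417, 0.2111, 0.1023]
tcp_rot: [-2.13, -2.302, 0.018]
wrist_force: [-0.4, 0.1, -0.6]
width: 0.645
```

```bash

python3 - <<'E'
from h import *
im=bot.read_camera("top");cv2.imwrite("pics/t5.png",im[:,:,::-1])
E
python3 plan.py .439 .223 .025 5 2
```

```text
t 11.60 p [0.4422 0.2112 0.1024] psi 4.4 tilt 0.71 w 0.0551 F [-0.2 -0.3  0.7] q [ 0.39  0.05  2.12 -0.    0.98  0.32] ztool [-0.0113 -0.0049 -0.9999]
world d [-0.0032  0.0118 -0.0774] dpsi 0.6 | tool-frame total [ 0.0123 -0.0014  0.0774]
[0.006, -0.001, 0.039] [0, 0, -0.3]
[0.006, -0.001, 0.039] [0, 0, -0.3]
rotvec to go (tool, deg) [-0.67  0.23 -0.57]
```

View pics/t5.png

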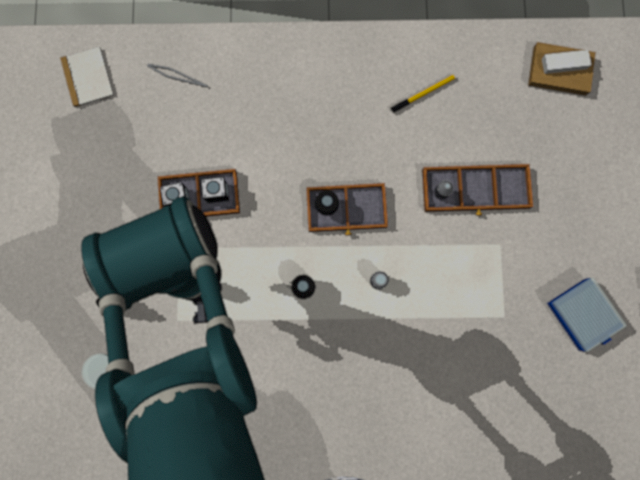

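Request:
arm_command:
  slide:
    - [0.004,-0.001,0.006]
    - [0.004,0,0.008]
    - [0.003,0,0.008]
    - [0,0,0.006]
    - [0,0,0.004]
    - [0,0,0]
    - [0,0,0]
    - [0,0,0]
  angular:
    - [-0.3,0.1,-0.2]
    - [-0.2,0.1,-0.2]
    - [-0.1,0,0]
    - [0,0,0]
    - [0,0,0]
    - [0,0,0]
    - [0,0,0]
    - [0,0,0]
  hand: [0.055,0.055,0.055,0.055,0.055,0.055,0.055,0.055]

```text
time: 12.4
tool_pos: [0.4439, 0.2237, 0.0676]
tcp_rot: [2.126, 2.312, 0.002]
wrist_force: [1.0, -0.5, 0.1]
width: 0.641
```

```bash

python3 plan.py .439 .223 .025 5 2
python3 - <<'E'
from h import *
print(ray("top",213,187,.052),(.609,.2186))
im=bot.read_camera("scene");cv2.imwrite("pics/s6.png",cv2.resize(im[60:260,340:600,::-1],None,fx=3,fy=3))
E
```

```text
t 12.40 p [0.4439 0.2237 0.0676] psi 4.8 tilt 0.09 w 0.0547 F [ 1.  -0.5  0.1] q [ 0.42  0.11  2.14 -0.    0.9   0.33] ztool [ 1.6e-03  3.0e-04 -1.0e+00]
world d [-0.0049 -0.0007 -0.0426] dpsi 0.2 | tool-frame total [-0.0003 -0.005   0.0426]
[-0.0, -0.002, 0.021] [0, 0, -0.1]
[-0.0, -0.002, 0.021] [0, 0, -0.1]
rotvec to go (tool, deg) [ 0.09 -0.01 -0.2 ]
[0.6109623  0.22013063 0.052     ] (0.609, 0.2186)
```

View pics/s6.png

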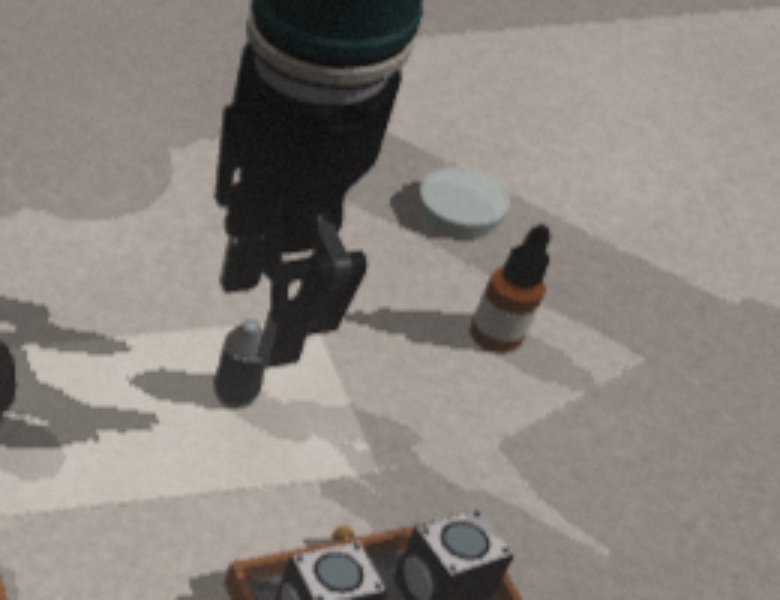

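Request:
arm_command:
  slide:
    - [0,-0.003,0.003]
    - [0,-0.002,0.007]
    - [0,0,0.009]
    - [0,0,0.009]
    - [0,0,0.007]
    - [0,0,0.004]
    - [0,0,0]
    - [0,0,0]
  angular:
    - [0,0,0]
    - [0,0,0]
    - [0,0,0]
    - [0,0,0]
    - [0,0,0]
    - [0,0,0]
    - [0,0,0]
    - [0,0,0]
  hand: [0.055,0.055,0.055,0.055,0.055,0.055,0.055,0.055]

```text
time: 13.25
tool_pos: [0.4383, 0.223, 0.0251]
tcp_rot: [2.126, 2.312, 0.002]
wrist_force: [0.4, -0.6, -0.3]
width: 0.645
```

```bash

python3 plan.py .439 .223 .025 5 2
```

```text
t 13.25 p [0.4383 0.223  0.0251] psi 4.8 tilt 0.09 w 0.0551 F [ 0.4 -0.6 -0.3] q [ 0.42  0.16  2.17 -0.    0.81  0.34] ztool [ 1.5e-03  2.0e-04 -1.0e+00]
world d [ 0.0007  0.     -0.0001] dpsi 0.2 | tool-frame total [-0.      0.0007  0.0001]
[-0.0, 0.0, 0.0] [0, 0, -0.1]
[-0.0, 0.0, 0.0] [0, 0, -0.1]
rotvec to go (tool, deg) [ 0.09 -0.01 -0.22]
```

Request:
arm_command:
  slide:
    - [0,0,0]
    - [0,0,0]
    - [0,0,0]
    - [0,0,0]
    - [0,0,0]
    - [0,0,0]
    - [0,0,0]
    - [0,0,0]
  angular:
    - [0,0,0]
    - [0,0,0]
    - [0,0,0]
    - [0,0,0]
    - [0,0,0]
    - [0,0,0]
    - [0,0,0]
    - [0,0,0]
  hand: [0.045,0.038,0.033,0.029,0.025,0.02,0.02,0.02]

```text
time: 14.05
tool_pos: [0.4394, 0.2235, 0.0263]
tcp_rot: [2.125, 2.311, 0.006]
wrist_force: [-0.2, 0.1, -1.1]
width: 0.299
```

```bash

python3 plan.py .439 .223 .12 5 2
python3 - <<'E'
from h import *
im=bot.read_camera("scene");cv2.imwrite("pics/s7.png",cv2.resize(im[60:260,340:600,::-1],None,fx=3,fy=3))
E
```

```text
t 14.05 p [0.4394 0.2235 0.0263] psi 4.8 tilt 0.24 w 0.0255 F [-0.2  0.1 -1.1] q [ 0.42  0.16  2.17 -0.    0.81  0.34] ztool [ 0.0039  0.0013 -1.    ]
world d [-0.0004 -0.0005  0.0937] dpsi 0.2 | tool-frame total [-0.0003 -0.0001 -0.0937]
[-0.0, -0.0, -0.047] [0, 0, -0.1]
[-0.0, -0.0, -0.047] [0, 0, -0.1]
rotvec to go (tool, deg) [ 0.23 -0.06 -0.22]
```

View pics/s7.png

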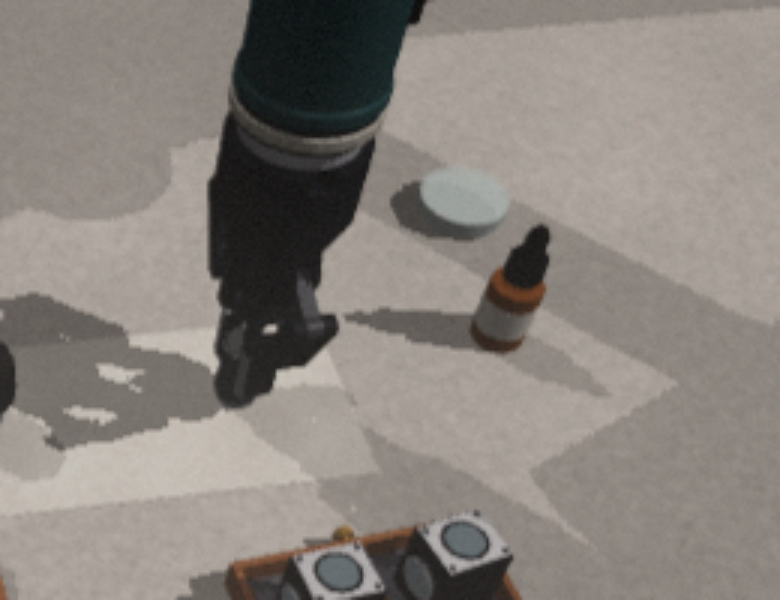

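Request:
arm_command:
  slide:
    - [0,0,-0.003]
    - [0,0,-0.008]
    - [0,0,-0.015]
    - [0,0,-0.02]
    - [0,0,-0.02]
    - [0,0,-0.02]
    - [0,0,-0.01]
    - [0,0,0]
  angular:
    - [0,0,0]
    - [0,0,0]
    - [0,0,0]
    - [0,0,0]
    - [0,0,0]
    - [0,0,0]
    - [0,0,0]
    - [0,0,0]
  hand: [0.02,0.02,0.02,0.02,0.02,0.02,0.02,0.02]

```text
time: 14.9
tool_pos: [0.4374, 0.2226, 0.1271]
tcp_rot: [2.126, 2.312, 0.001]
wrist_force: [0.5, 0.1, -1.0]
width: 0.305
```

```bash

python3 plan.py .6133 -.3117 .13 1 14
python3 - <<'E'
from h import *
im=bot.read_camera("scene");cv2.imwrite("pics/s8.png",cv2.resize(im[60:260,340:600,::-1],None,fx=3,fy=3))
E
```

```text
t 14.90 p [0.4374 0.2226 0.1271] psi 4.8 tilt 0.05 w 0.0260 F [ 0.5  0.1 -1. ] q [ 0.42  0.02  2.11 -0.    1.02  0.34] ztool [ 9.e-04 -0.e+00 -1.e+00]
world d [ 0.1759 -0.5343  0.0029] dpsi -3.8 | tool-frame total [-0.5471  0.1307 -0.0027]
[-0.039, 0.009, -0.0] [0, 0, 0.3]
[-0.039, 0.01, -0.0] [0, 0, 0.3]
[-0.039, 0.01, -0.0] [0, 0, 0.3]
[-0.039, 0.01, -0.0] [0, 0, 0.3]
[-0.039, 0.01, -0.0] [0, 0, 0.3]
[-0.039, 0.01, -0.0] [0, 0, 0.3]
[-0.039, 0.01, -0.0] [0, 0, 0.3]
[-0.039, 0.011, -0.0] [0, 0, 0.3]
[-0.039, 0.011, -0.0] [0, 0, 0.3]
[-0.039, 0.011, -0.0] [0, 0, 0.3]
[-0.039, 0.011, -0.0] [0, 0, 0.3]
[-0.039, 0.011, -0.0] [0, 0, 0.3]
[-0.038, 0.012, -0.0] [0, 0, 0.3]
[-0.038, 0.012, -0.0] [0, 0, 0.3]
rotvec to go (tool, deg) [0.05 0.   3.78]
```

View pics/s8.png

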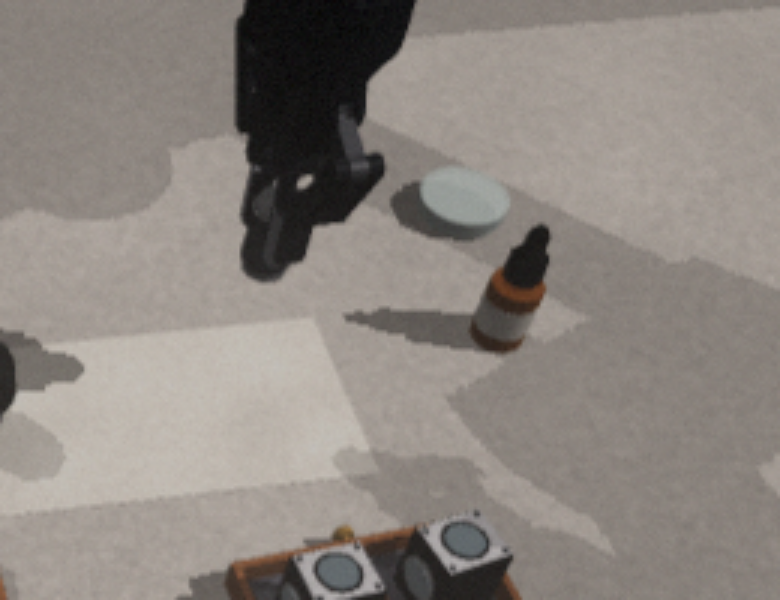

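Request:
arm_command:
  slide:
    - [-0.02,0.006,-0.001]
    - [-0.03,0.01,-0.001]
    - [-0.039,0.01,-0.001]
    - [-0.039,0.01,-0.001]
    - [-0.039,0.01,-0.001]
    - [-0.039,0.01,-0.001]
    - [-0.039,0.01,0]
    - [-0.039,0.01,0]
  angular:
    - [0,0,0.3]
    - [0,0,0.3]
    - [0,0,0.3]
    - [0,0,0.3]
    - [0,0,0.3]
    - [0,0,0.3]
    - [0,0,0.3]
    - [0,0,0.3]
  hand: [0.02,0.02,0.02,0.02,0.02,0.02,0.02,0.02]

```text
time: 15.75
tool_pos: [0.5269, -0.0615, 0.1221]
tcp_rot: [-2.158, -2.268, 0.015]
wrist_force: [0.8, 1.5, -1.9]
width: 0.304
```

```bash

python3 plan.py .6133 -.3117 .13 1 8
```

```text
t 15.75 p [ 0.5269 -0.0615  0.1221] psi 2.8 tilt 0.84 w 0.0260 F [ 0.8  1.5 -1.9] q [-0.16  0.11  2.02 -0.    1.03 -0.21] ztool [-1.470e-02  6.000e-04 -9.999e-01]
world d [ 0.0864 -0.2502  0.0079] dpsi -1.8 | tool-frame total [-0.2541  0.0738 -0.0093]
[-0.032, 0.009, -0.001] [0, 0, 0.2]
[-0.032, 0.009, -0.001] [0, 0, 0.2]
[-0.032, 0.009, -0.001] [0, 0, 0.2]
[-0.032, 0.01, -0.001] [0, 0, 0.2]
[-0.032, 0.01, -0.001] [0, 0, 0.2]
[-0.032, 0.01, -0.001] [0, 0, 0.2]
[-0.032, 0.01, -0.001] [0, 0, 0.2]
[-0.031, 0.01, -0.001] [0, 0, 0.2]
rotvec to go (tool, deg) [-0.84 -0.06  1.84]
```

Request:
arm_command:
  slide:
    - [-0.037,0.01,-0.002]
    - [-0.037,0.01,-0.002]
    - [-0.037,0.01,-0.002]
    - [-0.037,0.011,-0.002]
    - [-0.034,0.011,-0.001]
    - [-0.028,0.009,0]
    - [-0.017,0.006,0]
    - [-0.008,0.003,0]
  angular:
    - [-0.3,0,0.2]
    - [-0.3,0,0.2]
    - [-0.2,0,0.2]
    - [0,0,0.2]
    - [0,0,0.2]
    - [0,0,0.2]
    - [0,0,0.2]
    - [0,0,0]
  hand: [0.02,0.02,0.02,0.02,0.02,0.02,0.02,0.02]

```text
time: 16.55
tool_pos: [0.6006, -0.3064, 0.1145]
tcp_rot: [-2.188, -2.227, 0.011]
wrist_force: [0.7, -0.2, -2.0]
width: 0.297
```

```bash

python3 - <<'E'
from h import *
im=bot.read_camera("scene");cv2.imwrite("pics/s9.png",cv2.resize(im[120:360,20:320,::-1],None,fx=2.5,fy=2.5))
E
python3 plan.py .6133 -.3117 .0325 1 2
```

```text
t 16.60 p [ 0.6007 -0.307   0.1143] psi 1.0 tilt 1.16 w 0.0255 F [ 0.8 -2.2 -1.3] q [-0.51  0.37  1.7  -0.    1.09 -0.52] ztool [-0.0187  0.0078 -0.9998]
world d [ 0.0126 -0.0047 -0.0818] dpsi -0.0 | tool-frame total [-0.0056  0.014   0.0815]
[-0.002, 0.006, 0.041] [0, 0, 0.0]
[-0.002, 0.006, 0.041] [0, 0, 0.0]
rotvec to go (tool, deg) [-1.06 -0.46  0.03]
```

View pics/s9.png

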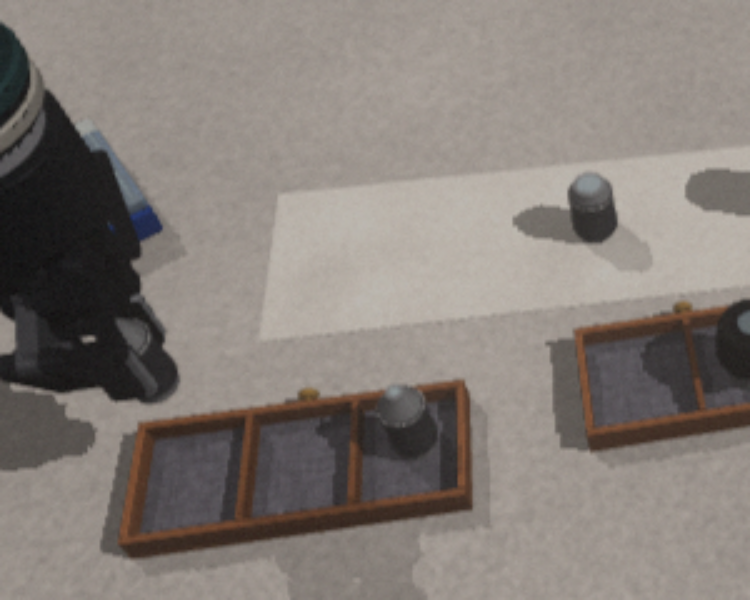

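Request:
arm_command:
  slide:
    - [-0.002,0.005,0.002]
    - [-0.002,0.005,0.006]
    - [-0.001,0.003,0.01]
    - [0,0,0.01]
    - [0,0,0.008]
    - [0,0,0.004]
    - [0,0,0]
    - [0,0,0]
  angular:
    - [-0.5,-0.2,0]
    - [-0.3,-0.2,0]
    - [-0.2,0,0]
    - [0,0,0]
    - [0,0,0]
    - [0,0,0]
    - [0,0,0]
    - [0,0,0]
  hand: [0.02,0.02,0.02,0.02,0.02,0.02,0.02,0.02]

```text
time: 17.4
tool_pos: [0.6118, -0.3056, 0.0666]
tcp_rot: [-2.191, -2.24, 0.001]
wrist_force: [-0.2, -0.8, -1.1]
width: 0.305
```

```bash

python3 - <<'E'
from h import *
im=bot.read_camera("scene");cv2.imwrite("pics/s10.png",cv2.resize(im[120:360,20:320,::-1],None,fx=2.5,fy=2.5))
E
python3 plan.py .6133 -.3117 .0325 1 2
```

```text
t 17.45 p [ 0.6118 -0.3056  0.0666] psi 1.3 tilt 0.50 w 0.0257 F [ 0.4  0.4 -1.9] q [-0.5   0.43  1.72  0.    1.   -0.52] ztool [-0.0065  0.0057 -1.    ]
world d [ 0.0015 -0.0061 -0.0341] dpsi -0.3 | tool-frame total [-0.0063  0.0016  0.0341]
[-0.003, 0.001, 0.017] [0, 0, 0.1]
[-0.003, 0.001, 0.017] [0, 0, 0.1]
rotvec to go (tool, deg) [-0.37 -0.33  0.25]
```

View pics/s10.png

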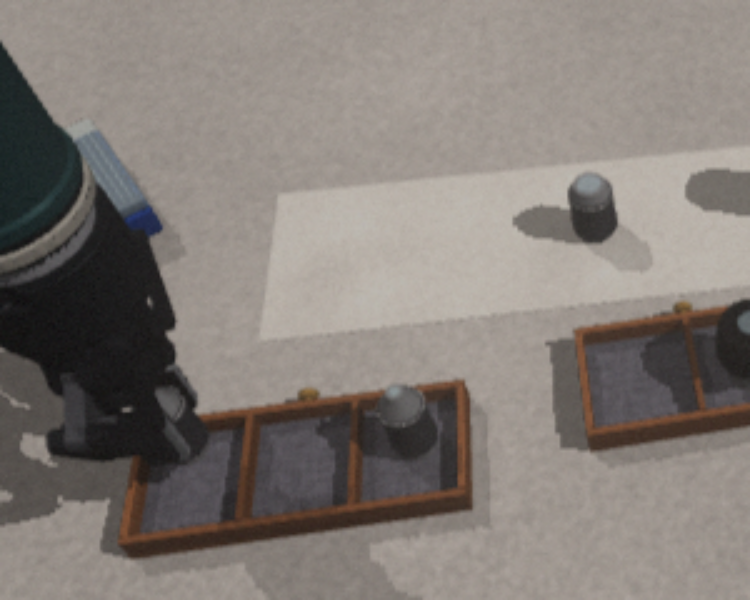

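Request:
arm_command:
  slide:
    - [-0.003,0.001,0.004]
    - [-0.002,0.001,0.006]
    - [-0.001,0,0.007]
    - [0,0,0.006]
    - [0,0,0.004]
    - [0,0,0.001]
    - [0,0,0]
    - [0,0,0]
  angular:
    - [-0.2,-0.2,0]
    - [-0.2,-0.1,0]
    - [0,0,0]
    - [0,0,0]
    - [0,0,0]
    - [0,0,0]
    - [0,0,0]
    - [0,0,0]
  hand: [0.02,0.02,0.02,0.02,0.02,0.02,0.02,0.02]

```text
time: 18.25
tool_pos: [0.6147, -0.3129, 0.0371]
tcp_rot: [2.196, 2.243, 0.002]
wrist_force: [-0.1, 0.1, -1.5]
width: 0.301
```

```bash

python3 plan.py .6133 -.3117 .0325 1 2
```

```text
t 18.25 p [ 0.6147 -0.3129  0.0371] psi 1.2 tilt 0.17 w 0.0257 F [-0.1  0.1 -1.5] q [-0.51  0.47  1.73  0.    0.94 -0.53] ztool [ 2.9e-03 -8.0e-04 -1.0e+00]
world d [-0.0014  0.0012 -0.0046] dpsi -0.2 | tool-frame total [ 0.0013 -0.0013  0.0046]
[0.001, -0.001, 0.002] [0, 0, 0.1]
[0.001, -0.001, 0.002] [0, 0, 0.1]
rotvec to go (tool, deg) [0.16 0.05 0.22]
```

Request:
arm_command:
  slide:
    - [0,0,0.002]
    - [0,0,0.002]
    - [0,0,0.001]
    - [0,0,0.001]
    - [0,0,0]
    - [0,0,0]
    - [0,0,0]
    - [0,0,0]
  angular:
    - [0.1,0,0]
    - [0,0,0]
    - [0,0,0]
    - [0,0,0]
    - [0,0,0]
    - [0,0,0]
    - [0,0,0]
    - [0,0,0]
  hand: [0.02,0.02,0.02,0.02,0.02,0.02,0.02,0.02]

```text
time: 19.05
tool_pos: [0.6156, -0.3134, 0.0323]
tcp_rot: [2.195, 2.242, 0.001]
wrist_force: [0.6, -0.6, -0.6]
width: 0.3
```

```bash

python3 plan.py .6133 -.3117 .0325 1 2
python3 - <<'E'
from h import *
im=bot.read_camera("scene");cv2.imwrite("pics/s11.png",cv2.resize(im[220:360,40:240,::-1],None,fx=4,fy=4))
E
```

```text
t 19.05 p [ 0.6156 -0.3134  0.0323] psi 1.2 tilt 0.21 w 0.0257 F [ 0.6 -0.6 -0.6] q [-0.51  0.47  1.73 -0.    0.94 -0.53] ztool [ 0.0031 -0.0021 -1.    ]
world d [-0.0023  0.0017  0.0002] dpsi -0.2 | tool-frame total [ 0.0017 -0.0023 -0.0002]
[0.001, -0.001, -0.0] [0, 0, 0.1]
[0.001, -0.001, -0.0] [0, 0, 0.1]
rotvec to go (tool, deg) [0.17 0.12 0.23]
```

View pics/s11.png

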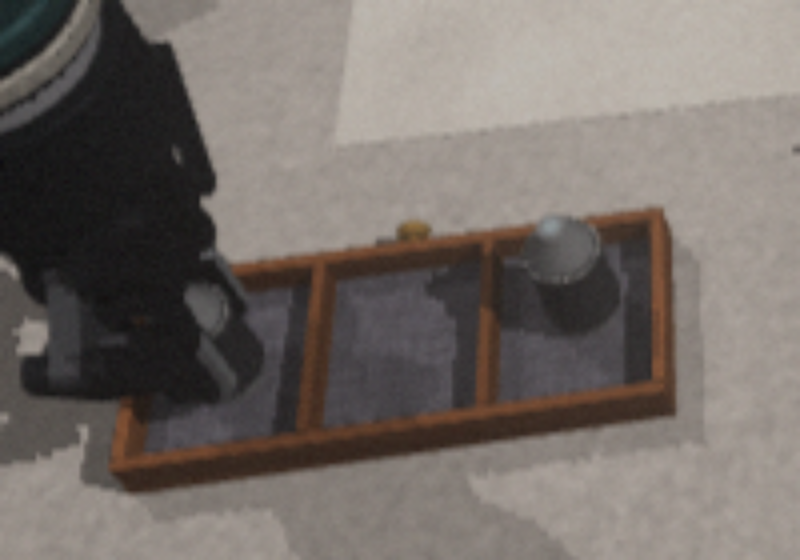

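Request:
arm_command:
  slide:
    - [0,0,0.001]
    - [0,0,0]
    - [0,0,0]
    - [0,0,0]
    - [0,0,0]
    - [0,0,0]
    - [0,0,0]
    - [0,0,0]
  angular:
    - [0,0,0]
    - [0,0,0]
    - [0,0,0]
    - [0,0,0]
    - [0,0,0]
    - [0,0,0]
    - [0,0,0]
    - [0,0,0]
  hand: [0.02,0.02,0.03,0.035,0.04,0.045,0.05,0.05]

```text
time: 19.9
tool_pos: [0.6166, -0.3139, 0.0328]
tcp_rot: [2.194, 2.241, 0.002]
wrist_force: [0.3, -0.4, 0.4]
width: 0.588
```

Request:
arm_command:
  slide:
    - [0,0,-0.005]
    - [0,0,-0.01]
    - [0,0,-0.015]
    - [0,0,-0.02]
    - [0,0,-0.02]
    - [0,0,-0.02]
    - [0,0,-0.01]
    - [0,0,0]
  angular:
    - [0,0,0]
    - [0,0,0]
    - [0,0,0]
    - [0,0,0]
    - [0,0,0]
    - [0,0,0]
    - [0,0,0]
    - [0,0,0]
  hand: [0.05,0.05,0.05,0.05,0.05,0.05,0.05,0.05]

```text
time: 20.7
tool_pos: [0.6173, -0.3142, 0.1441]
tcp_rot: [2.19, 2.238, 0.004]
wrist_force: [0.3, -0.5, 0.6]
width: 0.58
```

```bash

python3 plan.py .447 -.068 .10 1 8
python3 - <<'E'
from h import *
im=bot.read_camera("scene");cv2.imwrite("pics/s12.png",cv2.resize(im[220:360,40:240,::-1],None,fx=4,fy=4))
E
```

```text
t 20.70 p [ 0.6173 -0.3142  0.1441] psi 1.2 tilt 0.61 w 0.0495 F [ 0.3 -0.5  0.6] q [-0.51  0.36  1.66 -0.    1.11 -0.53] ztool [ 0.0092 -0.0054 -0.9999]
world d [-0.1703  0.2462 -0.0441] dpsi -0.2 | tool-frame total [ 0.2501 -0.1654  0.0412]
[0.031, -0.021, 0.006] [0, 0, 0.0]
[0.031, -0.021, 0.006] [0, 0, 0.0]
[0.031, -0.021, 0.006] [0, 0, 0.0]
[0.031, -0.021, 0.006] [0, 0, 0.0]
[0.031, -0.021, 0.006] [0, 0, 0.0]
[0.031, -0.021, 0.006] [0, 0, 0.0]
[0.031, -0.021, 0.006] [0, 0, 0.0]
[0.031, -0.021, 0.006] [0, 0, 0.0]
rotvec to go (tool, deg) [0.52 0.32 0.23]
```

View pics/s12.png

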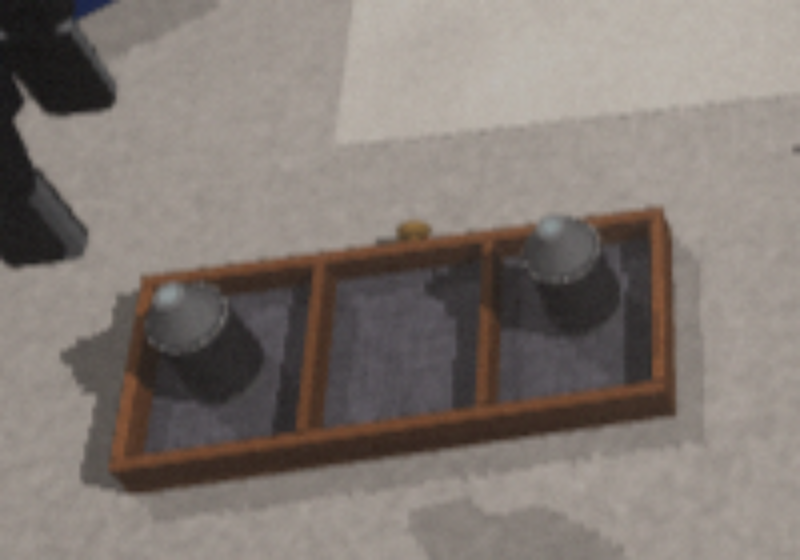

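Long objective stands upright in the end bay (zoom 205,340). Next is the short objective.

Request:
arm_command:
  slide:
    - [0.02,-0.013,0.003]
    - [0.033,-0.022,0.006]
    - [0.038,-0.025,0.006]
    - [0.038,-0.025,0.006]
    - [0.038,-0.025,0.006]
    - [0.033,-0.022,0.004]
    - [0.022,-0.014,0.003]
    - [0.01,-0.007,0]
  angular:
    - [0.3,0.1,0.1]
    - [0.2,0.1,0.1]
    - [0,0,0]
    - [0,0,0]
    - [0,0,0]
    - [0,0,0]
    - [0,0,0]
    - [0,0,0]
  hand: [0.055,0.055,0.055,0.055,0.055,0.055,0.055,0.055]

```text
time: 21.55
tool_pos: [0.4494, -0.0783, 0.099]
tcp_rot: [-2.201, -2.231, 0.011]
wrist_force: [0.3, -0.4, 0.2]
width: 0.643
```

```bash

python3 - <<'E'
from h import *
im=bot.read_camera("top");cv2.imwrite("pics/t13.png",im[:,:,::-1])
E
python3 plan.py .447 -.068 .025 1 8
```

```text
t 21.60 p [ 0.4484 -0.0776  0.0989] psi 0.8 tilt 0.68 w 0.0549 F [-1.6  1.2 -0.9] q [-0.22 -0.01  2.19 -0.    0.97 -0.24] ztool [-0.0118  0.0013 -0.9999]
world d [-0.0014  0.0096 -0.0739] dpsi 0.2 | tool-frame total [ 0.0095 -0.0004  0.0739]
[0.001, -0.0, 0.009] [0, 0, -0.0]
[0.001, -0.0, 0.009] [0, 0, -0.0]
[0.001, -0.0, 0.009] [0, 0, -0.0]
[0.001, -0.0, 0.009] [0, 0, -0.0]
[0.001, -0.0, 0.009] [0, 0, -0.0]
[0.001, -0.0, 0.009] [0, 0, -0.0]
[0.001, -0.0, 0.009] [0, 0, -0.0]
[0.001, -0.0, 0.009] [0, 0, -0.0]
rotvec to go (tool, deg) [-0.68 -0.08 -0.23]
```

View pics/t13.png

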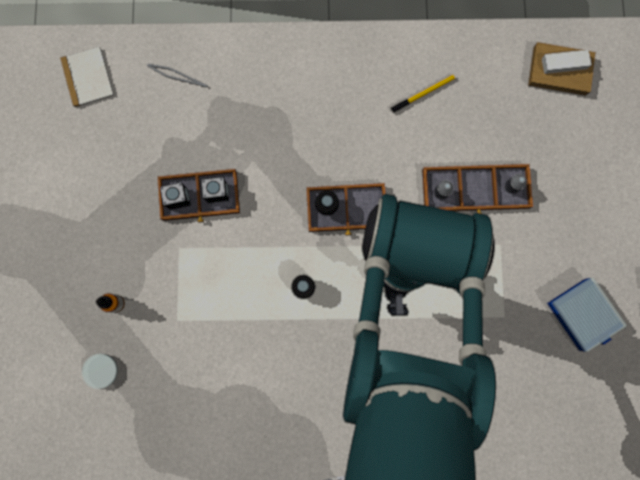

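Request:
arm_command:
  slide:
    - [0.003,0,0.004]
    - [0.003,0,0.007]
    - [0.002,0,0.008]
    - [0,0,0.008]
    - [0,0,0.005]
    - [0,0,0]
    - [0,0,0]
    - [0,0,0]
  angular:
    - [-0.3,0,-0.1]
    - [-0.2,0,-0.1]
    - [-0.1,0,0]
    - [0,0,0]
    - [0,0,0]
    - [0,0,0]
    - [0,0,0]
    - [0,0,0]
  hand: [0.055,0.055,0.055,0.055,0.055,0.055,0.055,0.055]

```text
time: 22.4
tool_pos: [0.4518, -0.0724, 0.0639]
tcp_rot: [2.204, 2.237, 0.001]
wrist_force: [0.2, 0.2, 0.1]
width: 0.648
```

```bash

python3 - <<'E'
from h import *
im=bot.read_camera("scene");cv2.imwrite("pics/s14.png",cv2.resize(im[60:260,150:410,::-1],None,fx=3,fy=3))
E
python3 plan.py .447 -.068 .025 1 1
```

```text
t 22.45 p [ 0.4519 -0.0723  0.064 ] psi 0.9 tilt 0.09 w 0.0554 F [-0.4  0.3 -0.3] q [-0.21  0.04  2.22  0.    0.88 -0.23] ztool [ 1.6e-03 -2.0e-04 -1.0e+00]
world d [-0.0049  0.0043 -0.039 ] dpsi 0.1 | tool-frame total [ 0.0044 -0.0049  0.039 ]
[0.004, -0.005, 0.039] [0, 0, -0.1]
rotvec to go (tool, deg) [ 0.09  0.01 -0.14]
```

View pics/s14.png

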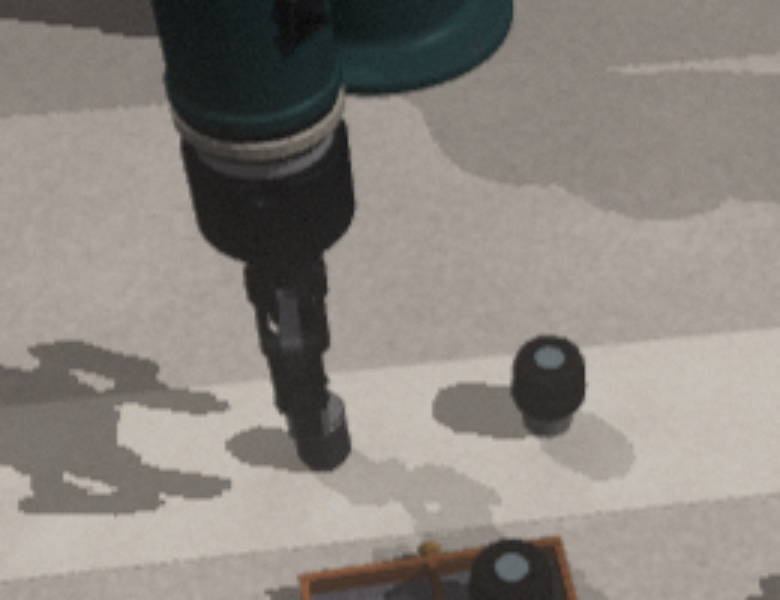

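Fingers straddle the short objective (zoom 325,440); correct a few mm sideways, descend and close.

Request:
arm_command:
  slide:
    - [0.003,-0.003,0.002]
    - [0.001,-0.002,0.005]
    - [0,0,0.008]
    - [0,0,0.009]
    - [0,0,0.007]
    - [0,0,0.005]
    - [0,0,0]
    - [0,0,0]
  angular:
    - [0,0,0]
    - [0,0,0]
    - [0,0,0]
    - [0,0,0]
    - [0,0,0]
    - [0,0,0]
    - [0,0,0]
    - [0,0,0]
  hand: [0.055,0.055,0.055,0.055,0.055,0.055,0.055,0.055]

```text
time: 23.25
tool_pos: [0.4463, -0.068, 0.0248]
tcp_rot: [2.203, 2.237, 0.002]
wrist_force: [0.4, -0.2, 0.8]
width: 0.646
```

```bash

python3 plan.py .447 -.068 .025 1 1
```

```text
t 23.25 p [ 0.4463 -0.068   0.0248] psi 0.9 tilt 0.10 w 0.0551 F [ 0.4 -0.2  0.8] q [-0.21  0.09  2.25  0.    0.79 -0.22] ztool [ 1.7e-03 -2.0e-04 -1.0e+00]
world d [ 0.0007 -0.      0.0002] dpsi 0.1 | tool-frame total [-0.0001  0.0007 -0.0002]
[-0.0, 0.001, -0.0] [0, 0, -0.1]
rotvec to go (tool, deg) [ 0.1   0.01 -0.13]
```

Request:
arm_command:
  slide:
    - [0,0,0]
    - [0,0,0]
    - [0,0,0]
    - [0,0,0]
    - [0,0,0]
    - [0,0,0]
    - [0,0,0]
    - [0,0,0]
  angular:
    - [0,0,0]
    - [0,0,0]
    - [0,0,0]
    - [0,0,0]
    - [0,0,0]
    - [0,0,0]
    - [0,0,0]
    - [0,0,0]
  hand: [0.045,0.04,0.035,0.03,0.025,0.02,0.02,0.02]

```text
time: 24.05
tool_pos: [0.4474, -0.0682, 0.0258]
tcp_rot: [2.202, 2.236, 0.004]
wrist_force: [0.4, -0.2, -0.9]
width: 0.331
```

```bash

python3 plan.py .447 -.068 .025 1 1
```

```text
t 24.05 p [ 0.4474 -0.0682  0.0258] psi 0.9 tilt 0.24 w 0.0283 F [ 0.4 -0.2 -0.9] q [-0.21  0.09  2.25  0.    0.79 -0.22] ztool [ 4.e-03 -7.e-04 -1.e+00]
world d [-0.0004  0.0002 -0.0008] dpsi 0.1 | tool-frame total [ 0.0002 -0.0004  0.0008]
[0.0, -0.0, 0.001] [0, 0, -0.1]
rotvec to go (tool, deg) [ 0.23  0.04 -0.13]
```

Request:
arm_command:
  slide:
    - [0,0,-0.003]
    - [0,0,-0.008]
    - [0,0,-0.015]
    - [0,0,-0.02]
    - [0,0,-0.02]
    - [0,0,-0.02]
    - [0,0,-0.01]
    - [0,0,0]
  angular:
    - [0,0,0]
    - [0,0,0]
    - [0,0,0]
    - [0,0,0]
    - [0,0,0]
    - [0,0,0]
    - [0,0,0]
    - [0,0,0]
  hand: [0.02,0.02,0.02,0.02,0.02,0.02,0.02,0.02]

```text
time: 24.85
tool_pos: [0.4458, -0.0679, 0.1273]
tcp_rot: [2.203, 2.237, 0.002]
wrist_force: [0.1, 0.2, 0.3]
width: 0.332
```

```bash

python3 - <<'E'
from h import *
im=bot.read_camera("scene");cv2.imwrite("pics/s15.png",cv2.resize(im[60:260,150:410,::-1],None,fx=3,fy=3))
E
python3 plan.py .612 -.250 .12 1 8
```

```text
t 24.90 p [ 0.4455 -0.0678  0.1267] psi 0.9 tilt 0.08 w 0.0286 F [-0.2  0.5 -1.8] q [-0.21 -0.06  2.18  0.    1.02 -0.22] ztool [ 1.4e-03 -2.0e-04 -1.0e+00]
world d [ 0.1665 -0.1822 -0.0067] dpsi 0.1 | tool-frame total [-0.1847  0.1637  0.0069]
[-0.023, 0.02, 0.001] [0, 0, -0.0]
[-0.023, 0.02, 0.001] [0, 0, -0.0]
[-0.023, 0.02, 0.001] [0, 0, -0.0]
[-0.023, 0.02, 0.001] [0, 0, -0.0]
[-0.023, 0.02, 0.001] [0, 0, -0.0]
[-0.023, 0.02, 0.001] [0, 0, -0.0]
[-0.023, 0.02, 0.001] [0, 0, -0.0]
[-0.023, 0.02, 0.001] [0, 0, -0.0]
rotvec to go (tool, deg) [ 0.08  0.01 -0.13]
```

View pics/s15.png

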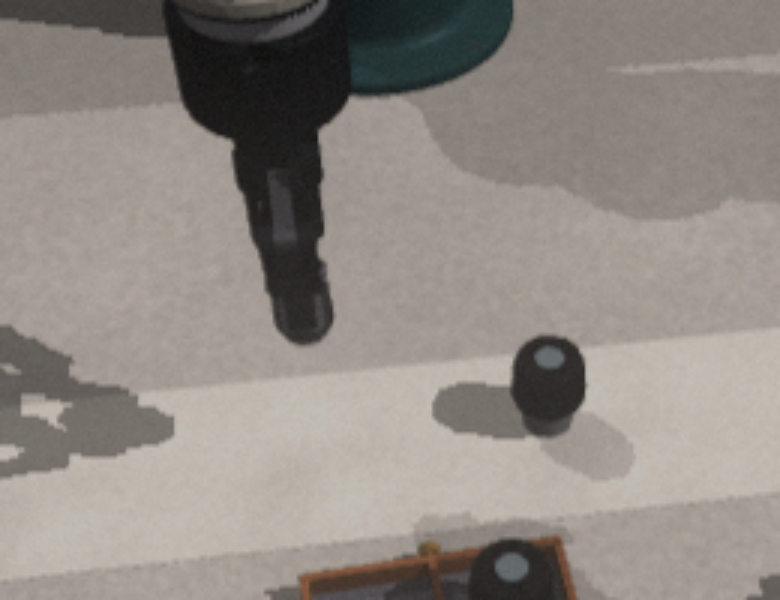

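Request:
arm_command:
  slide:
    - [-0.015,0.013,0]
    - [-0.028,0.024,0]
    - [-0.03,0.027,0]
    - [-0.03,0.027,0]
    - [-0.028,0.026,0]
    - [-0.023,0.02,0]
    - [-0.014,0.013,0]
    - [-0.006,0.006,0]
  angular:
    - [0,0,0]
    - [0,0,0]
    - [0,0,0]
    - [0,0,0]
    - [0,0,0]
    - [0,0,0]
    - [0,0,0]
    - [0,0,0]
  hand: [0.02,0.02,0.02,0.02,0.02,0.02,0.02,0.02]

```text
time: 25.7
tool_pos: [0.6016, -0.2422, 0.112]
tcp_rot: [-2.191, -2.229, 0.01]
wrist_force: [0.3, 0.0, -0.9]
width: 0.336
```

```bash

python3 - <<'E'
from h import *
im=bot.read_camera("scene");cv2.imwrite("pics/s16.png",cv2.resize(im[220:360,40:240,::-1],None,fx=4,fy=4))
E
python3 plan.py .612 -.250 .032 1 1
```

```text
t 25.75 p [ 0.6019 -0.2426  0.1118] psi 1.0 tilt 0.98 w 0.0288 F [ 1.3 -1.9 -0.6] q [-0.42  0.33  1.77 -0.    1.06 -0.44] ztool [-0.0159  0.0066 -0.9999]
world d [ 0.0101 -0.0074 -0.0798] dpsi 0.0 | tool-frame total [-0.0081  0.0113  0.0796]
[-0.008, 0.01, 0.08] [0, 0, -0.0]
rotvec to go (tool, deg) [-0.9  -0.39 -0.01]
```

View pics/s16.png

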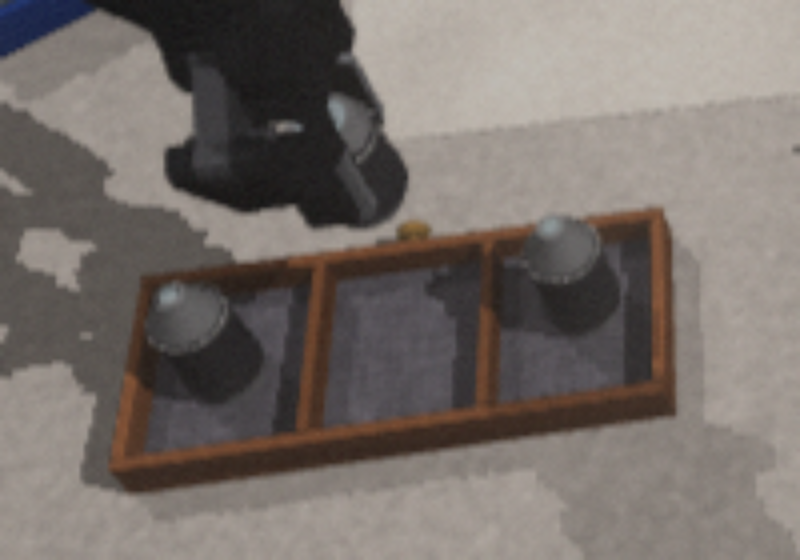

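Request:
arm_command:
  slide:
    - [-0.003,0.004,0.002]
    - [-0.003,0.004,0.006]
    - [-0.002,0.002,0.01]
    - [0,0,0.01]
    - [0,0,0.008]
    - [0,0,0.004]
    - [0,0,0]
    - [0,0,0]
  angular:
    - [-0.4,-0.2,0]
    - [-0.3,-0.1,0]
    - [-0.1,-0.1,0]
    - [0,0,0]
    - [0,0,0]
    - [0,0,0]
    - [0,0,0]
    - [0,0,0]
  hand: [0.02,0.02,0.02,0.02,0.02,0.02,0.02,0.02]

```text
time: 26.55
tool_pos: [0.6075, -0.2459, 0.0645]
tcp_rot: [-2.193, -2.237, 0.005]
wrist_force: [0.6, 0.5, -0.7]
width: 0.331
```

```bash

python3 plan.py .612 -.250 .032 1 1
```

```text
t 26.55 p [ 0.6075 -0.2459  0.0645] psi 1.1 tilt 0.53 w 0.0282 F [ 0.6  0.5 -0.7] q [-0.42  0.39  1.79 -0.    0.98 -0.44] ztool [-0.0085  0.0036 -1.    ]
world d [ 0.0045 -0.0041 -0.0325] dpsi -0.1 | tool-frame total [-0.0043  0.0047  0.0324]
[-0.004, 0.004, 0.032] [0, 0, 0.1]
rotvec to go (tool, deg) [-0.48 -0.22  0.13]
```

Request:
arm_command:
  slide:
    - [-0.002,0.002,0.004]
    - [-0.002,0.002,0.006]
    - [0,0,0.007]
    - [0,0,0.005]
    - [0,0,0.003]
    - [0,0,0]
    - [0,0,0]
    - [0,0,0]
  angular:
    - [-0.2,-0.1,0]
    - [-0.2,-0.1,0]
    - [-0.1,0,0]
    - [0,0,0]
    - [0,0,0]
    - [0,0,0]
    - [0,0,0]
    - [0,0,0]
  hand: [0.02,0.02,0.02,0.02,0.02,0.02,0.02,0.02]

```text
time: 27.35
tool_pos: [0.6127, -0.2508, 0.0383]
tcp_rot: [2.198, 2.241, 0.002]
wrist_force: [0.1, 0.7, -2.3]
width: 0.335
```

```bash

python3 plan.py .612 -.250 .032 1 1
```

```text
t 27.35 p [ 0.6127 -0.2508  0.0383] psi 1.1 tilt 0.17 w 0.0286 F [ 0.1  0.7 -2.3] q [-0.43  0.42  1.8   0.    0.92 -0.45] ztool [ 2.8e-03 -8.0e-04 -1.0e+00]
world d [-0.0007  0.0008 -0.0063] dpsi -0.1 | tool-frame total [ 0.0008 -0.0007  0.0063]
[0.001, -0.001, 0.006] [0, 0, 0.1]
rotvec to go (tool, deg) [0.16 0.05 0.11]
```

Request:
arm_command:
  slide:
    - [0,0,0.002]
    - [0,0,0.002]
    - [0,0,0.001]
    - [0,0,0.001]
    - [0,0,0.001]
    - [0,0,0]
    - [0,0,0]
    - [0,0,0]
  angular:
    - [0.1,0,0]
    - [0,0,0]
    - [0,0,0]
    - [0,0,0]
    - [0,0,0]
    - [0,0,0]
    - [0,0,0]
    - [0,0,0]
  hand: [0.02,0.02,0.02,0.02,0.02,0.02,0.02,0.02]

```text
time: 28.15
tool_pos: [0.6135, -0.251, 0.0319]
tcp_rot: [2.198, 2.241, 0.001]
wrist_force: [0.1, 0.2, -0.3]
width: 0.339
```

```bash

python3 plan.py .612 -.250 .032 1 1
```

```text
t 28.15 p [ 0.6135 -0.251   0.0319] psi 1.1 tilt 0.18 w 0.0289 F [ 0.1  0.2 -0.3] q [-0.43  0.43  1.8  -0.    0.91 -0.44] ztool [ 0.0027 -0.0016 -1.    ]
world d [-0.0015  0.001   0.0001] dpsi -0.1 | tool-frame total [ 0.0011 -0.0015 -0.0001]
[0.001, -0.002, -0.0] [0, 0, 0.1]
rotvec to go (tool, deg) [0.15 0.1  0.12]
```

Request:
arm_command:
  slide:
    - [0,0,0.001]
    - [0,0,0]
    - [0,0,0]
    - [0,0,0]
    - [0,0,0]
    - [0,0,0]
    - [0,0,0]
    - [0,0,0]
  angular:
    - [0,0,0]
    - [0,0,0]
    - [0,0,0]
    - [0,0,0]
    - [0,0,0]
    - [0,0,0]
    - [0,0,0]
    - [0,0,0]
  hand: [0.02,0.02,0.031,0.035,0.04,0.045,0.05,0.05]

```text
time: 28.95
tool_pos: [0.6142, -0.2514, 0.0321]
tcp_rot: [2.197, 2.24, 0.002]
wrist_force: [0.3, 0.9, 0.2]
width: 0.587
```

Request:
arm_command:
  slide:
    - [0,0,-0.005]
    - [0,0,-0.01]
    - [0,0,-0.015]
    - [0,0,-0.02]
    - [0,0,-0.02]
    - [0,0,-0.02]
    - [0,0,-0.01]
    - [0,0,0]
  angular:
    - [0,0,0]
    - [0,0,0]
    - [0,0,0]
    - [0,0,0]
    - [0,0,0]
    - [0,0,0]
    - [0,0,0]
    - [0,0,0]
  hand: [0.05,0.05,0.05,0.05,0.05,0.05,0.05,0.05]

```text
time: 29.75
tool_pos: [0.6151, -0.2517, 0.1434]
tcp_rot: [2.193, 2.236, 0.005]
wrist_force: [0.7, -0.8, 0.7]
width: 0.584
```

```bash

python3 plan.py .4365 .0647 .10 2 10
python3 - <<'E'
from h import *
im=bot.read_camera("scene");cv2.imwrite("pics/s17.png",cv2.resize(im[220:360,40:240,::-1],None,fx=4,fy=4))
E
```

```text
t 29.75 p [ 0.6151 -0.2517  0.1434] psi 1.1 tilt 0.56 w 0.0499 F [ 0.7 -0.8  0.7] q [-0.43  0.31  1.73 -0.    1.09 -0.44] ztool [ 0.0087 -0.0044 -1.    ]
world d [-0.1786  0.3164 -0.0434] dpsi 0.9 | tool-frame total [ 0.32   -0.1728  0.0404]
[0.032, -0.017, 0.004] [0, 0, -0.1]
[0.032, -0.017, 0.004] [0, 0, -0.1]
[0.032, -0.017, 0.004] [0, 0, -0.1]
[0.032, -0.017, 0.004] [0, 0, -0.1]
[0.032, -0.017, 0.004] [0, 0, -0.1]
[0.032, -0.017, 0.004] [0, 0, -0.1]
[0.032, -0.017, 0.004] [0, 0, -0.1]
[0.032, -0.017, 0.004] [0, 0, -0.1]
[0.032, -0.017, 0.004] [0, 0, -0.1]
[0.032, -0.017, 0.004] [0, 0, -0.1]
rotvec to go (tool, deg) [ 0.49  0.26 -0.88]
```

View pics/s17.png

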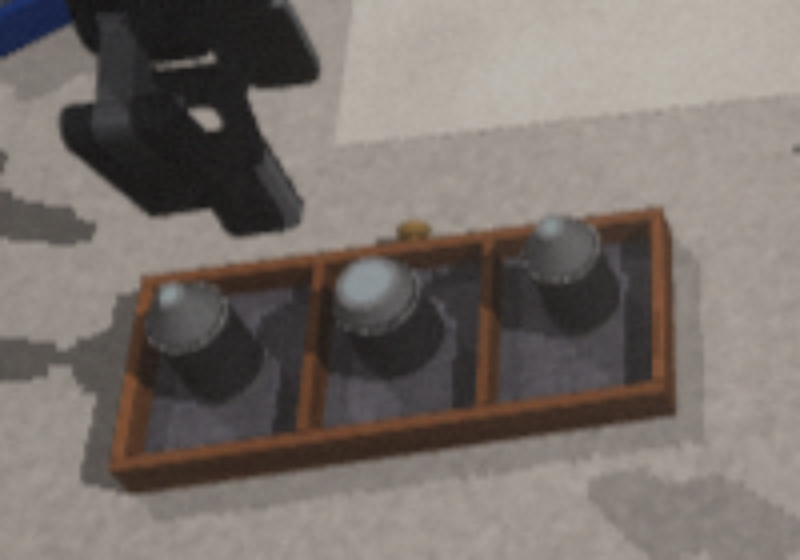

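Both objectives stand upright in their bays (zoom 380,300 and 205,340); the stored one has not moved. Now the eyepiece.

Request:
arm_command:
  slide:
    - [0.02,-0.011,0.003]
    - [0.035,-0.018,0.004]
    - [0.042,-0.022,0.005]
    - [0.042,-0.022,0.005]
    - [0.042,-0.022,0.005]
    - [0.042,-0.022,0.005]
    - [0.035,-0.018,0.003]
    - [0.025,-0.013,0.002]
  angular:
    - [0.3,0.1,-0.1]
    - [0.2,0.1,-0.1]
    - [0,0,-0.1]
    - [0,0,-0.1]
    - [0,0,-0.1]
    - [0,0,-0.1]
    - [0,0,-0.1]
    - [0,0,0]
  hand: [0.06,0.068,0.068,0.068,0.068,0.068,0.068,0.068]

```text
time: 30.6
tool_pos: [0.4513, 0.0329, 0.1017]
tcp_rot: [-2.191, -2.244, 0.011]
wrist_force: [-0.4, 0.3, 0.4]
width: 0.796
```

```bash

python3 plan.py .4365 .0647 .10 2 4
```

```text
t 30.60 p [0.4513 0.0329 0.1017] psi 1.4 tilt 0.50 w 0.0680 F [-0.4  0.3  0.4] q [ 0.02 -0.02  2.19 -0.    0.98 -0.01] ztool [-8.7e-03 -9.0e-04 -1.0e+00]
world d [-0.0148  0.0318 -0.0017] dpsi 0.6 | tool-frame total [ 0.0321 -0.014   0.0018]
[0.008, -0.003, 0.0] [0, 0, -0.2]
[0.008, -0.003, 0.0] [0, 0, -0.2]
[0.008, -0.003, 0.0] [0, 0, -0.2]
[0.008, -0.003, 0.0] [0, 0, -0.2]
rotvec to go (tool, deg) [-0.5   0.04 -0.62]
```

Request:
arm_command:
  slide:
    - [0.012,-0.005,0]
    - [0.006,-0.003,0]
    - [0.003,-0.001,0]
    - [0,0,0]
    - [0,0,0]
    - [0,0,0]
    - [0,0,0]
    - [0,0,0]
  angular:
    - [-0.2,0,-0.2]
    - [-0.2,0,-0.2]
    - [-0.1,0,-0.1]
    - [0,0,0]
    - [0,0,0]
    - [0,0,0]
    - [0,0,0]
    - [0,0,0]
  hand: [0.068,0.068,0.068,0.068,0.068,0.068,0.068,0.068]

```text
time: 31.4
tool_pos: [0.4371, 0.055, 0.0979]
tcp_rot: [-2.179, -2.257, 0.009]
wrist_force: [0.4, -0.1, 0.3]
width: 0.796
```

```bash

python3 plan.py .4365 .0647 .026 2 4
```

```text
t 31.40 p [0.4371 0.055  0.0979] psi 2.0 tilt 0.41 w 0.0679 F [ 0.4 -0.1  0.3] q [ 0.07 -0.04  2.22 -0.    0.97  0.03] ztool [-0.007  -0.0013 -1.    ]
world d [-0.0006  0.0097 -0.0719] dpsi -0.0 | tool-frame total [0.0098 0.0002 0.0719]
[0.002, -0.0, 0.018] [0, 0, 0.0]
[0.002, -0.0, 0.018] [0, 0, 0.0]
[0.002, -0.0, 0.018] [0, 0, 0.0]
[0.002, -0.0, 0.018] [0, 0, 0.0]
rotvec to go (tool, deg) [-0.41  0.06  0.02]
```

Request:
arm_command:
  slide:
    - [0.003,0,0.003]
    - [0.003,0,0.006]
    - [0.002,0,0.008]
    - [0,0,0.006]
    - [0,0,0.003]
    - [0,0,0]
    - [0,0,0]
    - [0,0,0]
  angular:
    - [-0.2,0,0]
    - [-0.2,0,0]
    - [0,0,0]
    - [0,0,0]
    - [0,0,0]
    - [0,0,0]
    - [0,0,0]
    - [0,0,0]
  hand: [0.068,0.068,0.068,0.068,0.068,0.068,0.068,0.068]

```text
time: 32.2
tool_pos: [0.4364, 0.0633, 0.0688]
tcp_rot: [2.182, 2.26, -0.003]
wrist_force: [0.5, -0.6, -0.1]
width: 0.797
```

```bash

python3 - <<'E'
from h import *
im=bot.read_camera("scene");cv2.imwrite("pics/s18.png",cv2.resize(im[60:260,200:460,::-1],None,fx=3,fy=3))
E
python3 plan.py .4365 .0647 .026 2 1
```

```text
t 32.25 p [0.4365 0.0633 0.0689] psi 2.0 tilt 0.08 w 0.0681 F [ 0.2 -0.1  0.6] q [ 0.09 -0.    2.25 -0.    0.9   0.05] ztool [-8.0e-04 -1.2e-03 -1.0e+00]
world d [ 0.      0.0014 -0.0429] dpsi 0.0 | tool-frame total [0.0014 0.0001 0.0429]
[0.001, 0.0, 0.043] [0, 0, -0.0]
rotvec to go (tool, deg) [-0.05  0.07 -0.01]
```

View pics/s18.png

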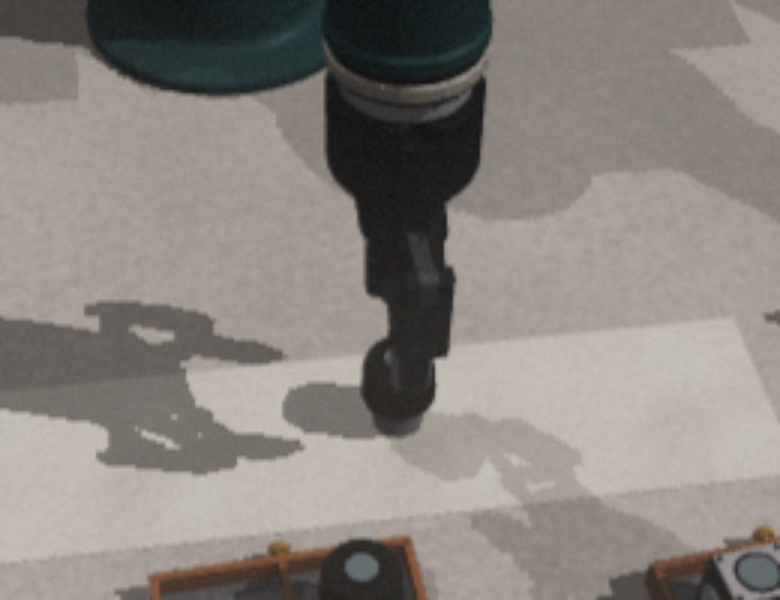

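Request:
arm_command:
  slide:
    - [0.001,0,0.003]
    - [0,0,0.007]
    - [0,0,0.009]
    - [0,0,0.009]
    - [0,0,0.007]
    - [0,0,0.004]
    - [0,0,0]
    - [0,0,0]
  angular:
    - [0,0,0]
    - [0,0,0]
    - [0,0,0]
    - [0,0,0]
    - [0,0,0]
    - [0,0,0]
    - [0,0,0]
    - [0,0,0]
  hand: [0.068,0.068,0.068,0.068,0.068,0.068,0.068,0.068]

```text
time: 33.05
tool_pos: [0.4362, 0.0642, 0.026]
tcp_rot: [-2.183, -2.259, 0.003]
wrist_force: [0.7, 0.3, 1.1]
width: 0.792
```

```bash

python3 plan.py .4365 .0647 .026 2 1
```

```text
t 33.05 p [0.4362 0.0642 0.026 ] psi 2.0 tilt 0.11 w 0.0676 F [0.7 0.3 1.1] q [ 0.09  0.07  2.27 -0.    0.8   0.06] ztool [-0.0014 -0.0013 -1.    ]
world d [ 0.0003  0.0005 -0.    ] dpsi 0.0 | tool-frame total [0.0005 0.0003 0.    ]
[0.0, 0.0, 0.0] [0, 0, -0.0]
rotvec to go (tool, deg) [-0.08  0.07 -0.03]
```

Request:
arm_command:
  slide:
    - [0,0,0]
    - [0,0,0]
    - [0,0,0]
    - [0,0,0]
    - [0,0,0]
    - [0,0,0]
    - [0,0,0]
    - [0,0,0]
  angular:
    - [0,0,0]
    - [0,0,0]
    - [0,0,0]
    - [0,0,0]
    - [0,0,0]
    - [0,0,0]
    - [0,0,0]
    - [0,0,0]
  hand: [0.058,0.052,0.047,0.042,0.036,0.032,0.032,0.032]

```text
time: 33.85
tool_pos: [0.4375, 0.0643, 0.0273]
tcp_rot: [2.182, 2.258, 0.001]
wrist_force: [0.1, 0.2, -0.3]
width: 0.483
```

```bash

python3 plan.py .4365 .0647 .026 2 1
```

```text
t 33.85 p [0.4375 0.0643 0.0273] psi 2.0 tilt 0.11 w 0.0412 F [ 0.1  0.2 -0.3] q [ 0.09  0.07  2.27 -0.    0.8   0.06] ztool [ 0.0016 -0.0011 -1.    ]
world d [-0.001   0.0004 -0.0013] dpsi 0.0 | tool-frame total [ 0.0004 -0.0009  0.0013]
[0.0, -0.001, 0.001] [0, 0, -0.0]
rotvec to go (tool, deg) [ 0.09  0.06 -0.02]
```

Request:
arm_command:
  slide:
    - [0,0,-0.003]
    - [0,0,-0.008]
    - [0,0,-0.015]
    - [0,0,-0.02]
    - [0,0,-0.02]
    - [0,0,-0.02]
    - [0,0,-0.01]
    - [0,0,0]
  angular:
    - [0,0,0]
    - [0,0,0]
    - [0,0,0]
    - [0,0,0]
    - [0,0,0]
    - [0,0,0]
    - [0,0,0]
    - [0,0,0]
  hand: [0.032,0.032,0.032,0.032,0.032,0.032,0.032,0.032]

```text
time: 34.65
tool_pos: [0.4353, 0.0643, 0.1281]
tcp_rot: [-2.183, -2.259, 0.004]
wrist_force: [0.1, -0.4, -0.8]
width: 0.477
```

```bash

python3 - <<'E'
from h import *
im=bot.read_camera("scene");cv2.imwrite("pics/s19.png",cv2.resize(im[60:260,200:460,::-1],None,fx=3,fy=3))
E
python3 plan.py .5802 -.0485 .12 2 8
```

```text
t 34.70 p [0.4349 0.0642 0.1273] psi 2.0 tilt 0.19 w 0.0414 F [ 0.  -0.4 -0.8] q [ 0.09 -0.08  2.2  -0.    1.03  0.06] ztool [-0.0029 -0.0014 -1.    ]
world d [ 0.1453 -0.1127 -0.0073] dpsi 0.0 | tool-frame total [-0.1176  0.1414  0.0071]
[-0.015, 0.018, 0.001] [0, 0, -0.0]
[-0.015, 0.018, 0.001] [0, 0, -0.0]
[-0.015, 0.018, 0.001] [0, 0, -0.0]
[-0.015, 0.018, 0.001] [0, 0, -0.0]
[-0.015, 0.018, 0.001] [0, 0, -0.0]
[-0.015, 0.018, 0.001] [0, 0, -0.0]
[-0.015, 0.018, 0.001] [0, 0, -0.0]
[-0.015, 0.018, 0.001] [0, 0, -0.0]
rotvec to go (tool, deg) [-0.17  0.08 -0.03]
```

View pics/s19.png

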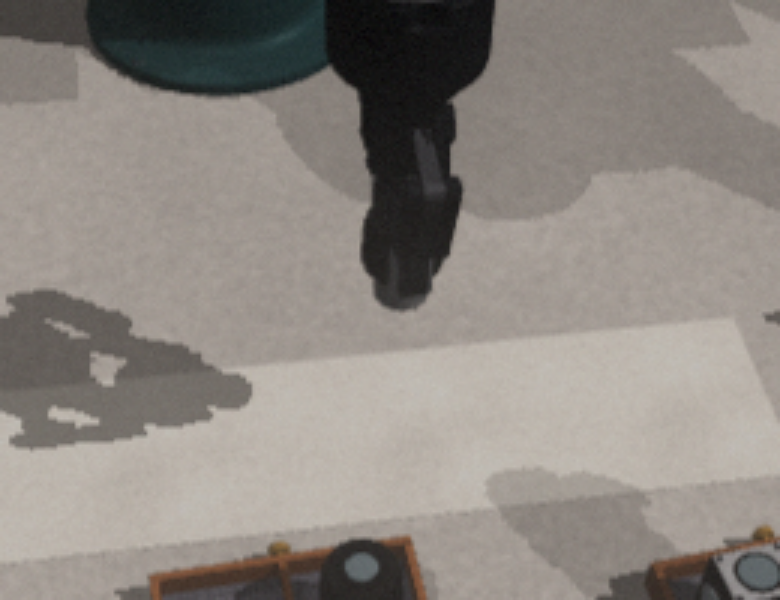

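Request:
arm_command:
  slide:
    - [-0.008,0.01,0]
    - [-0.017,0.021,0]
    - [-0.021,0.025,0]
    - [-0.021,0.025,0]
    - [-0.018,0.022,0]
    - [-0.013,0.016,0]
    - [-0.007,0.009,0]
    - [0,0,0]
  angular:
    - [-0.1,0,0]
    - [-0.1,0,0]
    - [0,0,0]
    - [0,0,0]
    - [0,0,0]
    - [0,0,0]
    - [0,0,0]
    - [0,0,0]
  hand: [0.032,0.032,0.032,0.032,0.032,0.032,0.032,0.032]

```text
time: 35.5
tool_pos: [0.5684, -0.0438, 0.1153]
tcp_rot: [-2.175, -2.255, 0.017]
wrist_force: [0.4, 0.2, -1.1]
width: 0.48
```

```bash

python3 - <<'E'
from h import *
print(ray("top",326.6,200.4,.058))
im=bot.read_camera("scene");cv2.imwrite("pics/s20.png",cv2.resize(im[160:320,200:400,::-1],None,fx=4,fy=3.7))
E
python3 plan.py .5802 -.0495 .033 2 1
```

```text
[0.58323188 0.02193216 0.058     ]
t 35.55 p [ 0.5674 -0.0432  0.1151] psi 2.1 tilt 0.85 w 0.0410 F [ 0.5 -0.8 -0.6] q [-0.12  0.18  1.94 -0.    1.03 -0.15] ztool [-0.0147 -0.0014 -0.9999]
world d [ 0.0128 -0.0063 -0.0821] dpsi -0.1 | tool-frame total [-0.0067  0.0138  0.0819]
[-0.007, 0.013, 0.082] [0, 0, 0.1]
rotvec to go (tool, deg) [-0.85  0.05  0.09]
```

View pics/s20.png

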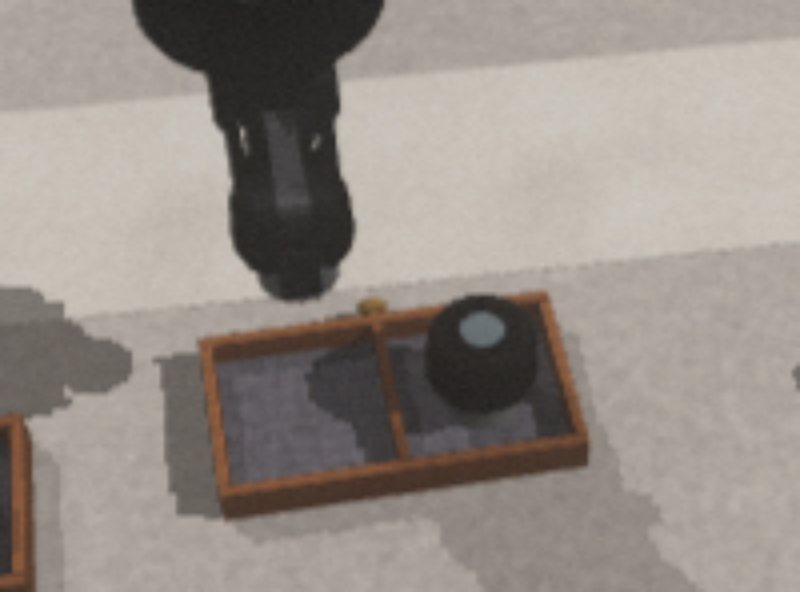

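Request:
arm_command:
  slide:
    - [-0.003,0.006,0.002]
    - [-0.002,0.005,0.006]
    - [-0.001,0.003,0.01]
    - [0,0,0.01]
    - [0,0,0.008]
    - [0,0,0.004]
    - [0,0,0]
    - [0,0,0]
  angular:
    - [-0.4,0,0]
    - [-0.3,0,0]
    - [-0.1,0,0]
    - [0,0,0]
    - [0,0,0]
    - [0,0,0]
    - [0,0,0]
    - [0,0,0]
  hand: [0.032,0.032,0.032,0.032,0.032,0.032,0.032,0.032]

```text
time: 36.35
tool_pos: [0.5778, -0.0461, 0.0691]
tcp_rot: [-2.174, -2.262, 0.005]
wrist_force: [-0.1, -0.8, -0.9]
width: 0.483
```

```bash

python3 plan.py .5802 -.0495 .033 2 1
```

```text
t 36.35 p [ 0.5778 -0.0461  0.0691] psi 2.3 tilt 0.32 w 0.0413 F [-0.1 -0.8 -0.9] q [-0.12  0.25  1.96 -0.    0.94 -0.16] ztool [-5.5e-03  6.0e-04 -1.0e+00]
world d [ 0.0024 -0.0034 -0.0361] dpsi -0.3 | tool-frame total [-0.0035  0.0024  0.036 ]
[-0.003, 0.002, 0.036] [0, 0, 0.3]
rotvec to go (tool, deg) [-0.32 -0.04  0.27]
```

Request:
arm_command:
  slide:
    - [-0.002,0.001,0.004]
    - [-0.001,0.001,0.007]
    - [0,0,0.008]
    - [0,0,0.006]
    - [0,0,0.003]
    - [0,0,0]
    - [0,0,0]
    - [0,0,0]
  angular:
    - [-0.2,0,0.1]
    - [-0.1,0,0.1]
    - [0,0,0]
    - [0,0,0]
    - [0,0,0]
    - [0,0,0]
    - [0,0,0]
    - [0,0,0]
  hand: [0.032,0.032,0.032,0.032,0.032,0.032,0.032,0.032]

```text
time: 37.15
tool_pos: [0.5808, -0.0495, 0.0393]
tcp_rot: [2.181, 2.26, 0.002]
wrist_force: [0.2, 0.4, -1.2]
width: 0.477
```

```bash

python3 plan.py .5802 -.0495 .033 2 1
```

```text
t 37.15 p [ 0.5808 -0.0495  0.0393] psi 2.0 tilt 0.09 w 0.0407 F [ 0.2  0.4 -1.2] q [-0.13  0.29  1.97  0.    0.88 -0.16] ztool [ 1.5e-03  6.0e-04 -1.0e+00]
world d [-0.0006 -0.     -0.0063] dpsi -0.0 | tool-frame total [ 0.     -0.0006  0.0063]
[0.0, -0.001, 0.006] [0, 0, 0.0]
rotvec to go (tool, deg) [ 0.09 -0.03  0.04]
```

Request:
arm_command:
  slide:
    - [0,0,0.002]
    - [0,0,0.002]
    - [0,0,0.001]
    - [0,0,0.001]
    - [0,0,0.001]
    - [0,0,0]
    - [0,0,0]
    - [0,0,0]
  angular:
    - [0,0,0]
    - [0,0,0]
    - [0,0,0]
    - [0,0,0]
    - [0,0,0]
    - [0,0,0]
    - [0,0,0]
    - [0,0,0]
  hand: [0.032,0.032,0.032,0.032,0.032,0.032,0.032,0.032]

```text
time: 37.95
tool_pos: [0.5819, -0.0496, 0.0334]
tcp_rot: [2.18, 2.259, 0.005]
wrist_force: [0.6, 0.8, -2.2]
width: 0.477
```

```bash

python3 plan.py .5802 -.0495 .033 2 1
```

```text
t 37.95 p [ 0.5819 -0.0496  0.0334] psi 2.0 tilt 0.22 w 0.0408 F [ 0.6  0.8 -2.2] q [-0.13  0.3   1.97  0.    0.86 -0.16] ztool [ 3.9e-03  3.0e-04 -1.0e+00]
world d [-0.0017  0.0001 -0.0004] dpsi -0.0 | tool-frame total [ 0.0001 -0.0017  0.0004]
[0.0, -0.002, 0.0] [0, 0, 0.0]
rotvec to go (tool, deg) [ 0.22 -0.01  0.05]
```

Grasp TCP height was 0.0273, so contact is at 0.0333. I press slightly, open and retreat.

Request:
arm_command:
  slide:
    - [0,0,0.001]
    - [0,0,0.001]
    - [0,0,0]
    - [0,0,0]
    - [0,0,0]
    - [0,0,0]
    - [0,0,0]
    - [0,0,0]
  angular:
    - [0,0,0]
    - [0,0,0]
    - [0,0,0]
    - [0,0,0]
    - [0,0,0]
    - [0,0,0]
    - [0,0,0]
    - [0,0,0]
  hand: [0.032,0.032,0.032,0.044,0.05,0.055,0.06,0.065]

```text
time: 38.75
tool_pos: [0.5829, -0.0497, 0.0337]
tcp_rot: [2.179, 2.258, 0.006]
wrist_force: [0.1, 0.8, 0.1]
width: 0.761
```

Request:
arm_command:
  slide:
    - [0,0,-0.003]
    - [0,0,-0.01]
    - [0,0,-0.015]
    - [0,0,-0.02]
    - [0,0,-0.025]
    - [0,0,-0.025]
    - [0,0,-0.015]
    - [0,0,-0.005]
  angular:
    - [0,0,0]
    - [0,0,0]
    - [0,0,0]
    - [0,0,0]
    - [0,0,0]
    - [0,0,0]
    - [0,0,0]
    - [0,0,0]
  hand: [0.065,0.065,0.065,0.065,0.065,0.065,0.065,0.065]

```text
time: 39.55
tool_pos: [0.5827, -0.0498, 0.1626]
tcp_rot: [2.177, 2.257, 0.008]
wrist_force: [0.6, -1.2, -0.9]
width: 0.758
```

```bash

python3 plan.py .42 -.05 .25 2 8
python3 - <<'E'
from h import *
im=bot.read_camera("scene");cv2.imwrite("pics/s21.png",cv2.resize(im[160:320,200:400,::-1],None,fx=4,fy=3.7))
E
```

```text
t 39.55 p [ 0.5827 -0.0498  0.1626] psi 2.0 tilt 0.44 w 0.0648 F [ 0.6 -1.2 -0.9] q [-0.13  0.15  1.89  0.    1.1  -0.16] ztool [ 7.7e-03 -2.0e-04 -1.0e+00]
world d [-0.1627 -0.0002  0.0874] dpsi -0.0 | tool-frame total [ 0.0055 -0.1619 -0.0886]
[0.001, -0.02, -0.011] [0, 0, 0.0]
[0.001, -0.02, -0.011] [0, 0, 0.0]
[0.001, -0.02, -0.011] [0, 0, 0.0]
[0.001, -0.02, -0.011] [0, 0, 0.0]
[0.001, -0.02, -0.011] [0, 0, 0.0]
[0.001, -0.02, -0.011] [0, 0, 0.0]
[0.001, -0.02, -0.011] [0, 0, 0.0]
[0.001, -0.02, -0.011] [0, 0, 0.0]
rotvec to go (tool, deg) [0.44 0.03 0.05]
```

View pics/s21.png

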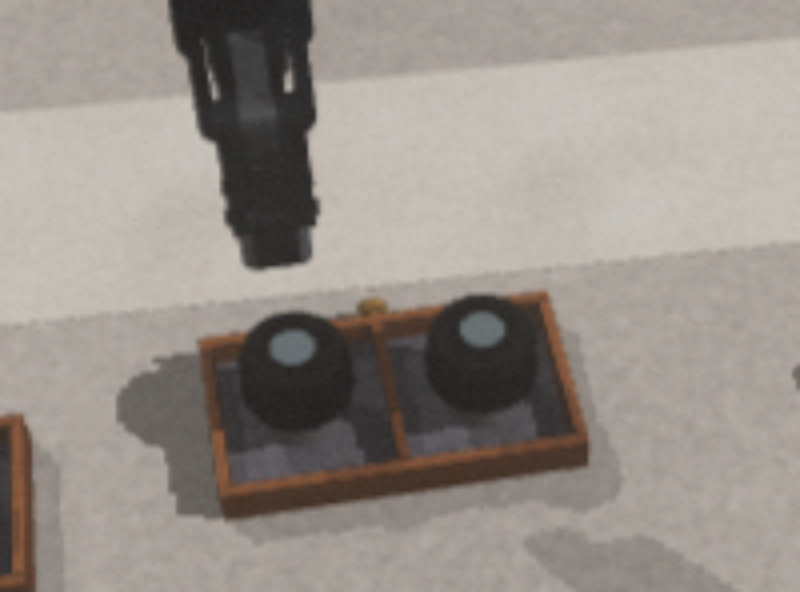

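The eyepiece stands upright in its bay (zoom 293,375). I pull the arm back so the top camera is clear, then check all the parts.

Request:
arm_command:
  slide:
    - [0,-0.015,-0.01]
    - [0,-0.025,-0.015]
    - [0,-0.03,-0.015]
    - [0,-0.03,-0.015]
    - [0,-0.025,-0.015]
    - [0,-0.015,-0.01]
    - [0,-0.005,0]
    - [0,0,0]
  angular:
    - [0,0,0]
    - [0,0,0]
    - [0,0,0]
    - [0,0,0]
    - [0,0,0]
    - [0,0,0]
    - [0,0,0]
    - [0,0,0]
  hand: [0.065,0.065,0.065,0.065,0.065,0.065,0.065,0.065]

```text
time: 40.4
tool_pos: [0.4301, -0.0546, 0.2416]
tcp_rot: [2.179, 2.259, 0.005]
wrist_force: [0.3, -0.2, -0.6]
width: 0.762
```

```bash

python3 plan.py .42 -.05 .25 2 1
python3 - <<'E'
from h import *
im=bot.read_camera("top");cv2.imwrite("pics/t22r.png",im[:,:,::-1]);cv2.imwrite("pics/t22.png",cv2.resize(im[150:240,145:545,::-1],None,fx=2,fy=2,interpolation=cv2.INTER_CUBIC))
im=bot.read_camera("scene");cv2.imwrite("pics/s22.png",im[:,:,::-1])
E
```

```text
t 40.40 p [ 0.4301 -0.0546  0.2416] psi 2.1 tilt 0.27 w 0.0651 F [ 0.3 -0.2 -0.6] q [-0.18 -0.21  2.09  0.    1.26 -0.22] ztool [ 4.7e-03  2.0e-04 -1.0e+00]
world d [-0.0101  0.0046  0.0084] dpsi -0.1 | tool-frame total [ 0.0049 -0.0099 -0.0084]
[0.005, -0.01, -0.008] [0, 0, 0.1]
rotvec to go (tool, deg) [ 0.27 -0.    0.07]
```

View pics/t22.png

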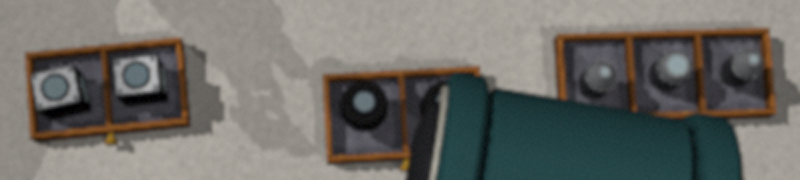

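View pics/s22.png

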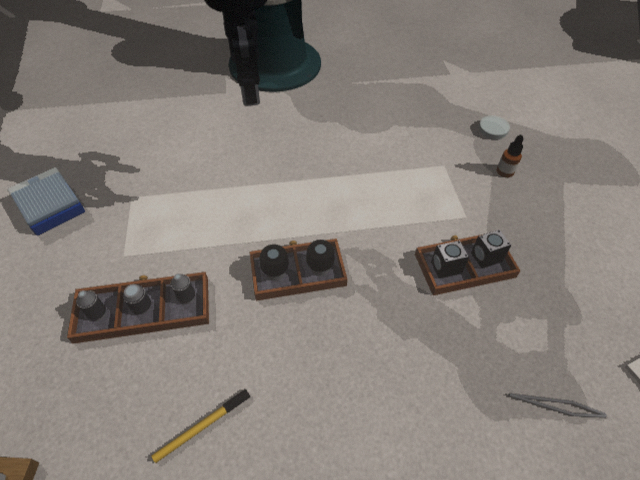

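```bash

python3 - <<'E'
from h import *
T={"obj":((.6122,-.2497),1.0),"eye":((.5790,-.0145),2.06),"cube":((.6059,.2525),5.14)}
def f(t,p):
    c,a=T[t];a=np.radians(a);d=p[:2]-np.array(c);return np.round([d[0]*np.cos(a)+d[1]*np.sin(a),-d[0]*np.sin(a)+d[1]*np.cos(a)],4)
print("long",f("obj",ray("top",521.6,179.6,.064)),"short",f("obj",ray("top",482.8,182.6,.054)),"cube",f("cube",ray("top",212.6,187.2,.052)),"eye",f("eye",ray("scene",272.9,253.4,.058)))
print(bot.read_state()["joint_vel"].round(4))
print(bot.finish_job())
E
```

```text
long [ 0.001  -0.0653] short [ 0.0001 -0.0009] cube [ 0.0019 -0.032 ] eye [ 0.0013 -0.0341]
[ 0.0017  0.0179 -0.0089 -0.0019 -0.002  -0.0001]
the job is handed in; nothing more can be done
None
```

All four loose parts are put away, and I handed the job in at about 40.5 s, inside the 96 s limit. The hand-in gives no verdict. Each part was gripped, lifted clear, lowered onto the felt in steps, released and left clear of the fingers.

The last camera check put each part in its own tray frame, all a few mm from their targets:

| Part | Bay | Measured x, y (mm) | Target x, y (mm) |
|---|---|---|---|
| objective_long | −62 | 1, −65 | 0, −62 |
| objective_short | 0 | 0, −1 | 0, 0 |
| eyepiece | −34 | 1, −34 | 0, −34 |
| filter_cube | −34 | 2, −32 | 0, −34 |

- **Upright and stored parts:** in the pictures all four parts stand upright and the stored parts look unmoved. I judged both by eye and did not measure tilt or shift.
- **Touchdown:** wrist force never clearly showed contact when setting down. I relied on the height each part was gripped at, which should leave it within about a millimetre of the felt when released.
- **Eyepiece:** in the last top view the arm partly hid the eyepiece, so its position comes from the scene camera alone.

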